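# Set up and test the desk coffee-capsule dispenser

### The arm

A 6-joint arm with a two-finger parallel gripper is mounted at the origin on the work surface. World frame = base frame: x ahead of the robot, y to its left, z up, the work surface at z = 0. Lengths are in m, angles in rad, forces in N, time in s.
With the tool pointing down it reaches from about 0.325 to 0.925 m from the base axis. Payload 3.1 kg.
Tool frame: the origin (TCP) lies on the centre line of the jaws, within the pads' length; the fingertips stand 8 mm ahead of it and the grasp point (between the pads) lies 11 mm behind it (r.nose_length is the distance from the TCP to the fingertips, in m); y points along the fingers, z is the direction in which the jaws open and shut, and the axes are right-handed (so a half turn about y gives the same grasp; the last joint's range is limited). The gripper opens to 85 mm and grips with 20 to 120 N. Pads are 22 mm wide; open, the fingers measure 114 mm over their backs; the gripper's body (76 mm by 85 mm) begins 54 mm behind the grasp point. The pads swing forward as they close: fully open they stand 13 mm farther back than shut.
Start: joints at [-1.214, 0.217, 1.613, -0, 1.311, -0.112], TCP at [0.282, -0.558, 0.239] pointing down, gripper open.
Joint ranges: [-2.75, 2.75], [-0.78, 2.1], [0.31, 2.55], [-1.13, 4.27], [0.13, 2.63], [-2.58, 2.58]. Speed limits (rad/s): [2.79, 2.79, 3.14, 3.14, 3.14, 3.14].

### API

Orientations are given as [roll, pitch, yaw] about the fixed x, y, z axes, in that order (R = Rz(yaw) Ry(pitch) Rx(roll)).
In Python, from cell import r gives the robot as it stands. The module is installed in compiled form; this text tells all that it offers.
- The arm moves only by the tool apply_moves, never from a script. Its argument "targets" is a list of rows, each a list of 3 entries, a list of its own where there are three numbers: the shift along the tool's x, y, z in mm, then the turn about the tool's y in rad, then the opening, from 0 (shut) to 1 (fully open). A call has exactly 8 rows; each row is the pose to reach, as a shift and turn from the pose commanded when the call began, along the tool's axes at that moment; what a row does not reach only later rows make up. A row lasts 1/10 s, in which the tool goes at most 50 mm and 8.59 degrees, less where a joint would pass 70% of its speed; a pose out of reach is approached as far as the arm can. A call with a gripper value outside its range is refused whole. The fingers move at their own pace and stop on an object; "squeeze" is the grip in N (left out, the last holds). Time passes only in rows, so rows that repeat a pose let the fingers close, or fill a call up. It gives the time, the measured TCP pose, the force and the opening at its end, in the units of the state.
- r.state(): the state, without advancing time (a new reading comes with each control period).
- r.read_camera(name): name is "scene" or "top"; returns the picture (420x560x3 uint8, red, green, blue); there is no depth.
- r.camera_model(name): a dict with "fx", "fy", "cx", "cy" (pixels), "dist_coeffs" ([k1, k2, p1, p2, k3] as OpenCV has them; the pictures are not rectified), "R" (3x3) and "t" (3): a world point X has camera coordinates R X + t. Camera axes: x right, y down, z forward; pixel columns grow to the right and rows downward; lengths in m; the calibration is good to about 2 mm. A picture is of the moment at which its call begins. camera_model takes no time and is no camera call.
- r.hand_in(): hands the job in, once; it reports no verdict.
The state is a dict: "time": time; "q": joint angles; "joint_vel": joint speeds; "tau": joint torques, N m; "position": TCP position; "orientation": TCP orientation; "wrist_force": force on the tool from outside, world axes, zero at the start; "wrist_torque": the same for the moment, N m; "finger_gap": finger opening in m.
Only numpy, scipy, OpenCV 4.12 (cv2) and the standard library are available. Lean on these libraries where they do the work, as an engineer would, in place of code of your own. Each camera call takes 0.05 s, during which the arm holds its last target.

### The job

Push the clear tube upright into the collar of the capsule dispenser, past the seal, until it is fully home, and then drop all the capsules one by one down the tube, the tall one first so that it comes out first. When all are loaded, press the plunger fully in to send the tall capsule out into the tray, and let the plunger spring back out. Leave the other things on the desk where they are.

Things in the scene. Friction and masses are not known exactly. Their poses are not given: they have to be found in the camera images.
- dispenser: White dispenser base with a grey collar, fixed to the desk, upright, turned up to 0.35 rad. Origin: on the desk under the axis of collar and tube; z up. Foot 76 mm wide (x), y -84 to 112 mm. Collar: 66 mm outer diameter, top 102 mm up. Below it is a chamber 42 mm wide, floor 12 mm up, into which the capsules fall; its +y side is open (48 mm high) to the tray. Plunger on the -y side.
- collar_mouth (a point): Centre of the collar's top, 102 mm above the desk, on the z axis. The top 9 mm are a funnel narrowing from about 57 mm to 49 mm diameter; the bore below is 49 mm, for the 46 mm tube.
- collar_seat (a point): Centre of the ledge on which the tube bottoms: on the axis, 66 mm above the desk, 36 mm below the collar's top. Three sprung rubber lips (the seal) stand into the bore; the tube meets them about 18 mm above the ledge and stops there unless pushed with some 5 to 10 N all the way down to the hard stop. They then hold it lightly.
- tray (a point): Centre of the capsule tray's floor, 60 mm from the axis along the base's +y, 12 mm above the desk. Tray 54 mm wide with rims 14 mm high, its end wall 106 mm from the axis.
- plunger (a joint): Travel of the sprung plunger in m: 0 out (rest), 0.050 fully in. It slides along the base's +y, needs about 1 N at first and 3 to 4 N at the end, and springs back out when let go. Its pusher block, 25 mm high, then moves the lowest capsule out of the chamber onto the tray.
- plunger_face (a point): Centre of the outer face of the plunger's black upright press plate (44 mm wide, 8 mm thick, 14 to 58 mm above the desk): 139 mm from the axis on the base's -y side and 36 mm above the desk at rest; moves with the plunger. Press it towards the base's +y.
- tube: Clear rigid plastic tube with a grey band at each end, 150 mm long, 46 mm outer and 41 mm inner diameter, 80 g, standing upright and loose on the desk. Origin: centre of its lower end; z along its axis. Both ends are alike. Seated, its top rim is 216 mm above the desk.
- tall: Tall steel-grey metal capsule with a white paper top, a plain cylinder 36 mm in diameter and 42 mm high, 30 g, standing on the desk, always present. Origin: centre of its underside, z up.
- short1: Short steel-grey metal capsule with a white paper top, a plain cylinder 36 mm in diameter and 28 mm high, 22 g, standing on the desk; may be absent (3 to 5 of the five short ones are there). Origin: centre of its underside, z up.
- short2: Short steel-grey metal capsule with a white paper top, a plain cylinder 36 mm in diameter and 28 mm high, 22 g, standing on the desk; may be absent (3 to 5 of the five short ones are there). Origin: centre of its underside, z up.
- short3: Short steel-grey metal capsule with a white paper top, a plain cylinder 36 mm in diameter and 28 mm high, 22 g, standing on the desk; may be absent (3 to 5 of the five short ones are there). Origin: centre of its underside, z up.
- short4: Short steel-grey metal capsule with a white paper top, a plain cylinder 36 mm in diameter and 28 mm high, 22 g, standing on the desk; may be absent (3 to 5 of the five short ones are there). Origin: centre of its underside, z up.
- short5: Short steel-grey metal capsule with a white paper top, a plain cylinder 36 mm in diameter and 28 mm high, 22 g, standing on the desk; may be absent (3 to 5 of the five short ones are there). Origin: centre of its underside, z up.
- mug: White mug with a handle, 76 mm wide, 90 mm high; not part of the job. Origin: centre of its underside.
- calculator: Black pocket calculator, 75 x 125 x 14 mm; not part of the job. Origin: centre of its underside.
- mouse: White round computer mouse, 60 mm wide, 28 mm high; not part of the job. Origin: centre of its underside.
- tape: Roll of paper tape lying flat, 60 mm wide, 18 mm high; not part of the job. Origin: centre of its underside.
- eraser: White eraser, 40 x 20 x 12 mm; not part of the job. Origin: centre of its underside.
- stapler: Black stapler, 130 x 32 x 44 mm; not part of the job. Origin: centre of its underside.
Things that resemble listed ones, but are neither listed nor needed, are in the scene too. What is shaped like the short4 but orange is not meant.

How it is judged:
On the way, in this order (a step that is already met when the one before it is completed fails the run):
1. the tube is upright and fully home on the ledge in the collar (((z of tube in the frame of collar_seat between -0.004 and 0.004 m and horizontal distance between tube and collar_seat below 0.006 m and angle between the z axis of tube and the z axis of dispenser, either way round below 0.06 rad) or (z of tube in the frame of collar_seat between 0.146 and 0.154 m and horizontal distance between tube and collar_seat below 0.006 m and angle between the z axis of tube and the z axis of dispenser, either way round below 0.06 rad))), for 0.3 s.
2. all the capsules are in the tube, the tall one lowest in the chamber (((z of tube in the frame of collar_seat between -0.004 and 0.004 m and horizontal distance between tube and collar_seat below 0.006 m and angle between the z axis of tube and the z axis of dispenser, either way round below 0.06 rad) or (z of tube in the frame of collar_seat between 0.146 and 0.154 m and horizontal distance between tube and collar_seat below 0.006 m and angle between the z axis of tube and the z axis of dispenser, either way round below 0.06 rad)) and horizontal distance between tall and collar_seat below 0.016 m and z of tall in the frame of dispenser below 0.022 m and horizontal distance between each of short1, short2, short3, short4, short5 and collar_seat below 0.014 m and z of each of short1, short2, short3, short4, short5 in the frame of dispenser below 0.195 m), for 0.3 s.
3. the plunger is pressed fully in (at least 45 of 50 mm) (value of joint plunger above 0.045 m), for 0.05 s.
At the end, for the whole second after the job is handed in: The tube stands fully home in the collar (its end within 4 mm of the ledge, upright within 0.06 rad), every short capsule is in it or in the chamber below it (within 14 mm of the axis), the tall capsule rests in the tray (36 to 106 mm from the axis), and the plunger is back out (within 6 mm) (((z of tube in the frame of collar_seat between -0.004 and 0.004 m and horizontal distance between tube and collar_seat below 0.006 m and angle between the z axis of tube and the z axis of dispenser, either way round below 0.06 rad) or (z of tube in the frame of collar_seat between 0.146 and 0.154 m and horizontal distance between tube and collar_seat below 0.006 m and angle between the z axis of tube and the z axis of dispenser, either way round below 0.06 rad)) and horizontal distance between each of short1, short2, short3, short4, short5 and collar_seat below 0.014 m and z of each of short1, short2, short3, short4, short5 in the frame of dispenser below 0.195 m and y of tall in the frame of dispenser between 0.036 and 0.106 m and x of tall in the frame of dispenser between -0.03 and 0.03 m and z of tall in the frame of dispenser below 0.05 m and value of joint plunger below 0.006 m and linear speed of tall below 0.02 m/s); the robot touches nothing.
It fails at once if one of the other things on the desk is shifted by more than 40 mm (distance of any of mug, calculator, mouse, tape, stapler, eraser from where it was at the start of the episode above 0.04 m).
Of short1, short2, short3, short4, short5 only 3 to 5 are there at a start; the rules pass over those that are not, and their reading is None.
At some moment in a run one of short1, short2, short3, short4, short5 may be knocked a few centimetres aside while the robot is not near it.
It also fails if it takes over 210 s, if anything falls off the work surface, if the arm or the gripper's body presses on something with over 40 N, if the wrist force passes 120 N, or if a joint passes its speed limit or range.

## Working session

There is one attempt and no reset: what is moved stays moved. The work goes in short steps, Python scripts to look and compute and a tool call to move; the robot and the scene stay as the last step left them, time stands still between calls to the robot, and variables do not carry over. Pictures are saved under pics/ and viewed, and the job is handed in when it is done.

Besides the shell and the picture viewer there is one more tool, called after ">>>" as a command line: name --argument value ..., lists and objects as JSON in quotes. apply_moves: Moves the arm, as the interface text tells. Its arguments: {"type":"object","properties":{"targets":{"type":"array","items":{"type":"array"}},"squeeze":{"type":"number"}},"required":["targets"]}

```bash
mkdir -p pics; python3 - <<'E'
from cell import r
import cv2,numpy as np
print(r.state())
for n in("scene","top"):
    im=r.read_camera(n); cv2.imwrite(f"pics/{n}0.png",cv2.cvtColor(im,cv2.COLOR_RGB2BGR))
    m=r.camera_model(n); print(n,m); R=np.array(m["R"]);print(-R.T@np.array(m["t"]))
E
```

```text
{'time': 0.0, 'q': array([-1.21421699e+00,  2.17777445e-01,  1.61493936e+00, -1.68634973e-05,
        1.31126874e+00, -1.12228298e-01]), 'joint_vel': array([ 3.53624583e-04, -3.30029960e-04,  5.58620257e-04,  1.96673751e-05,
       -3.84010764e-05,  1.02030324e-03]), 'tau': array([-1.77587876e-04, -3.96841478e+01, -3.03853369e+01, -2.82836272e-04,
        9.60995501e-03,  1.42723774e-06]), 'position': array([ 0.28211053, -0.55681996,  0.23795106]), 'orientation': array([-1.57317598e+00,  2.51800175e-04, -2.67278097e+00]), 'wrist_force': array([0.26150109, 0.57911308, 0.35929479]), 'wrist_torque': array([ 0.03288723, -0.00731009, -0.01166067]), 'finger_gap': 0.08527503025424653}
scene {'fx': 529.2949423673264, 'fy': 529.2949423673264, 'cx': 273.50300936391545, 'cy': 207.2312635741271, 'dist_coeffs': array([0.02173894, 0.        , 0.        , 0.        , 0.        ]), 'R': array([[-0.33481261,  0.94225093,  0.0079815 ],
       [ 0.73665899,  0.26702202, -0.62131535],
       [-0.58756621, -0.20214457, -0.78351996]]), 't': array([ 0.25278062, -0.3014293 ,  1.50769936])}
[1.19255794 0.14707872 0.99201231]
top {'fx': 507.0749633961601, 'fy': 507.0749633961601, 'cx': 280.33821233404336, 'cy': 207.8156554731442, 'dist_coeffs': array([-0.10432135,  0.        ,  0.        ,  0.        ,  0.        ]), 'R': array([[ 0.0048176 , -0.99985452,  0.01636245],
       [-0.98790818, -0.00729443, -0.15486837],
       [ 0.1549652 , -0.0154185 , -0.9877996 ]]), 't': array([-0.07007679,  0.53595341,  1.14743288])}
[ 0.3519982  -0.04846543  1.2175826 ]
```

View pics/scene0.png

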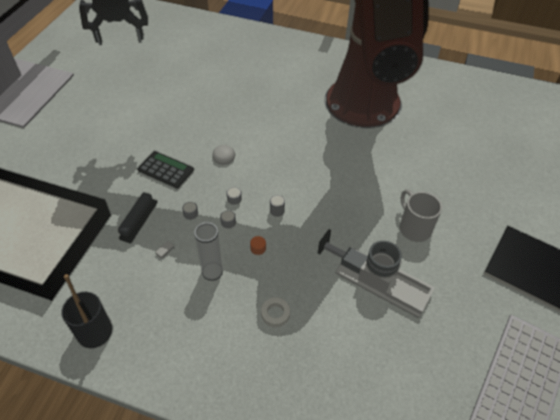

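View pics/top0.png

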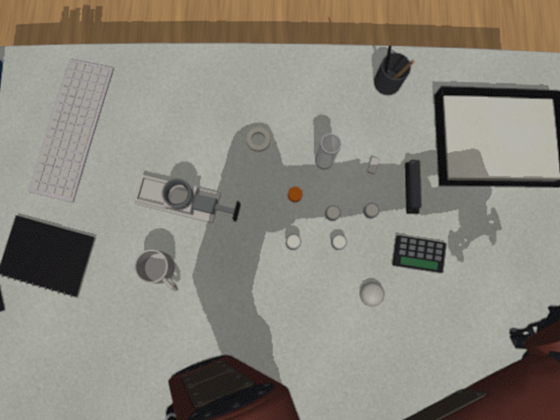

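```bash
cat > h.py <<'E'
import cv2,numpy as np
from cell import r
def K(n):
    m=r.camera_model(n);return np.array([[m["fx"],0,m["cx"]],[0,m["fy"],m["cy"]],[0,0,1]]),np.array(m["dist_coeffs"]),np.array(m["R"]),np.array(m["t"])
def ray(n,u,v,z):
    k,d,R,t=K(n);p=cv2.undistortPoints(np.array([[[u,v]]],float),k,d)[0,0]
    c=-R.T@t;w=R.T@np.array([p[0],p[1],1.]);return c+w*(z-c[2])/w[2]
def proj(n,X):
    k,d,R,t=K(n);p,_=cv2.projectPoints(np.atleast_2d(np.array(X,float)),cv2.Rodrigues(R)[0],t,k,d);return p[:,0]
def tri(a,b):
    A=[];B=[]
    for n,(u,v) in (("scene",a),("top",b)):
        k,d,R,t=K(n);p=cv2.undistortPoints(np.array([[[u,v]]],float),k,d)[0,0]
        for i in(0,1):A.append(R[i]-p[i]*R[2]);B.append(p[i]*t[2]-t[i])
    s=np.linalg.lstsq(np.array(A),np.array(B),rcond=None);return s[0],s[1]
def grab(n,name,box=None,s=1,draw=()):
    im=cv2.cvtColor(r.read_camera(n),cv2.COLOR_RGB2BGR);cv2.imwrite(f"pics/{name}_raw.png",im)
    crop(im,name,box,s)
    return im
def crop(im,name,box=None,s=1):
    x0,y0,x1,y1=box or (0,0,560,420)
    o=cv2.resize(im[y0:y1,x0:x1],None,fx=s,fy=s,interpolation=cv2.INTER_CUBIC)
    for x in range((x0//20+1)*20,x1,20):
        cv2.line(o,((x-x0)*s,0),((x-x0)*s,5),(0,0,255),1);cv2.putText(o,str(x),((x-x0)*s+2,12),0,.35,(0,0,255),1)
    for y in range((y0//20+1)*20,y1,20):
        cv2.line(o,(0,(y-y0)*s),(5,(y-y0)*s),(0,0,255),1);cv2.putText(o,str(y),(6,(y-y0)*s+4),0,.35,(0,0,255),1)
    cv2.imwrite(f"pics/{name}.png",o)
E
python3 - <<'E'
from h import *
t=cv2.imread("pics/top0.png");s=cv2.imread("pics/scene0.png")
crop(t,"t_a",(265,110,425,230),5);crop(t,"t_c",(265,160,395,257),6);crop(t,"t_b",(125,150,255,240),6)
crop(s,"s_a",(170,175,300,272),6);crop(s,"s_b",(310,215,440,312),6)
E
```

```text
(no output)
```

View pics/t_a.png

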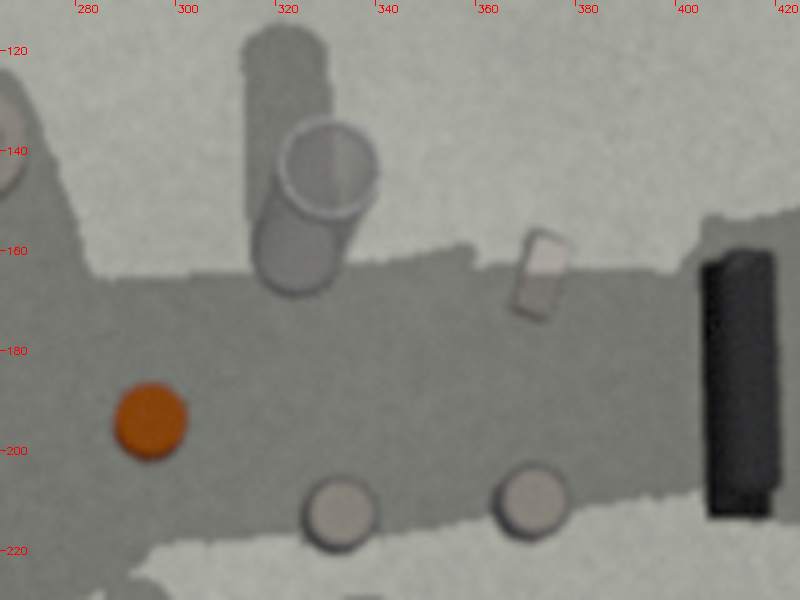

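View pics/t_b.png

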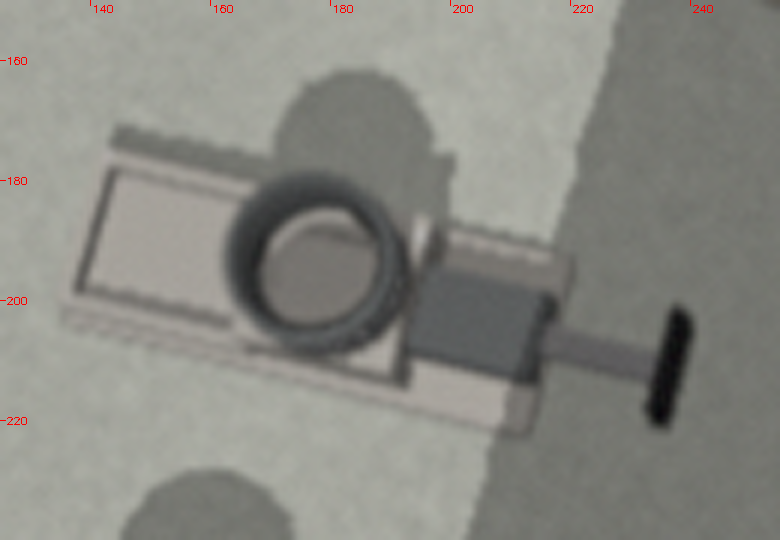

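View pics/s_a.png

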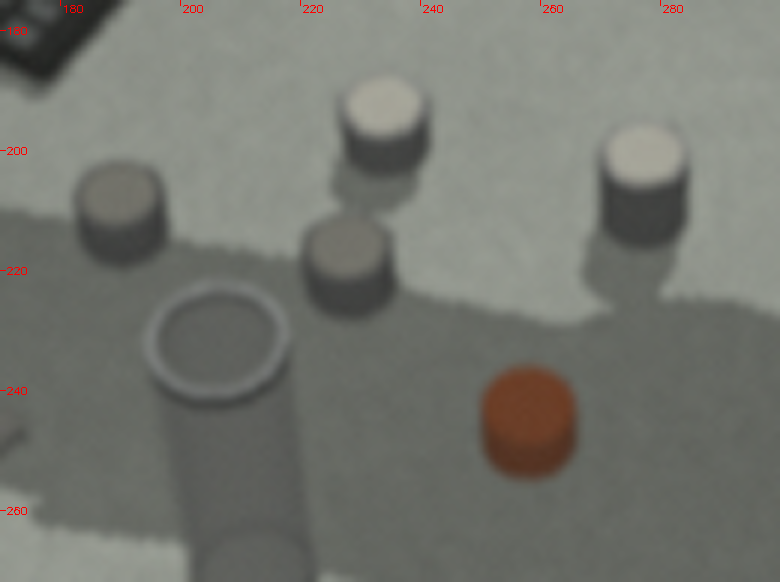

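View pics/s_b.png

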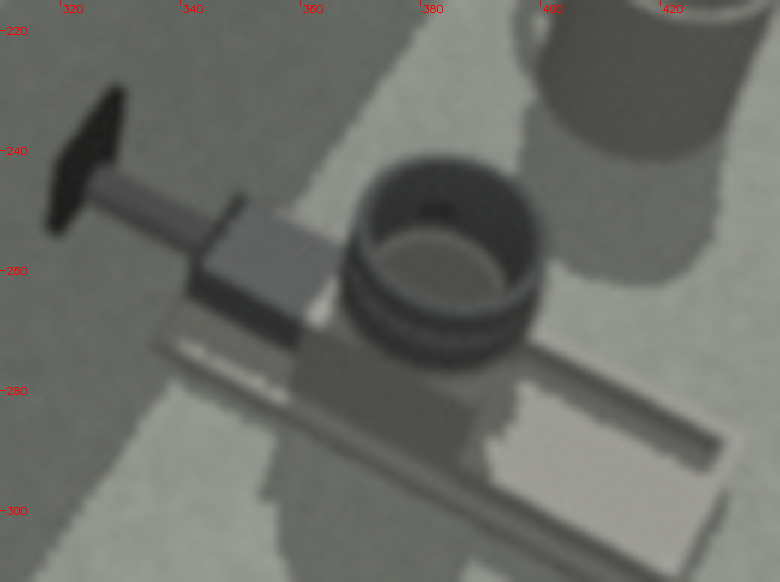

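View pics/t_c.png

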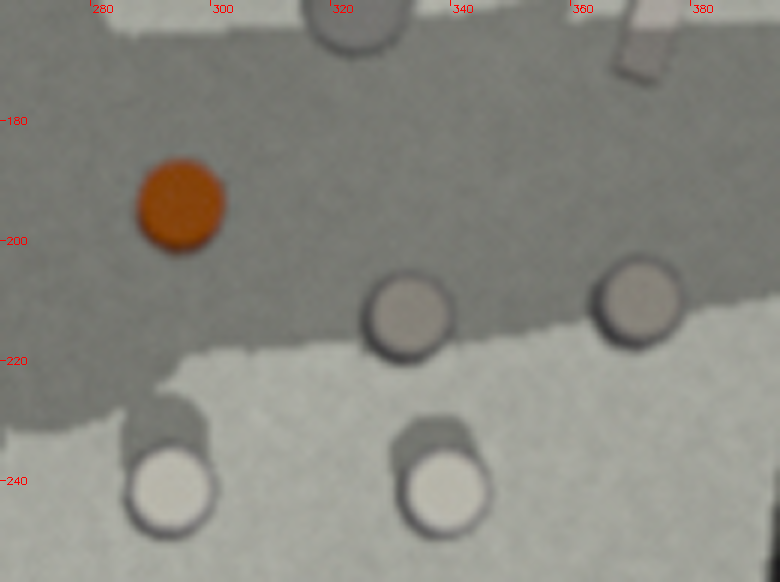

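```bash
python3 - <<'E'
from h import *
def P(*a):print(*[np.round(x,4) for x in a])
print("tube top");P(*tri((206.5,231.5),(330.5,144)));P(ray("top",330.5,144,.15),ray("scene",206.5,231.5,.15))
print("collar");P(*tri((383.5,254.5),(178,193.5)));P(ray("top",178,193.5,.102),ray("scene",383.5,254.5,.102))
print("plate top mid");P(ray("top",237,211,.058))
for n,s,t in(("A",(277.5,200.5),(293,241)),("B",(234,192.5),(339,241)),("C",(190,206.5),(372,209.5)),("D",(228,215.5),(333,212.5))):
    print(n);P(*tri(s,t));
    for z in(.042,.028):P(z,ray("top",*t,z),ray("scene",*s,z))
E
```

```text
tube top
[ 0.6618 -0.174   0.1482] [0.]
[ 0.6614 -0.174   0.15  ] [ 0.6629 -0.1731  0.15  ]
collar
[0.559  0.1652 0.0948] [0.]
[0.5578 0.1635 0.102 ] [0.564  0.1654 0.102 ]
plate top mid
[0.5257 0.0336 0.058 ]
A
[ 0.4584 -0.0963  0.0421] [0.]
0.042 [ 0.4585 -0.0966  0.042 ] [ 0.4583 -0.096   0.042 ]
0.028 [ 0.4598 -0.0972  0.028 ] [ 0.4474 -0.0996  0.028 ]
B
[ 0.4601 -0.2052  0.0287] [0.]
0.042 [ 0.4591 -0.204   0.042 ] [ 0.4702 -0.1997  0.042 ]
0.028 [ 0.4604 -0.2059  0.028 ] [ 0.4595 -0.2048  0.028 ]
C
[ 0.5355 -0.2846  0.0304] [0.]
0.042 [ 0.534  -0.2833  0.042 ] [ 0.5432 -0.2784  0.042 ]
0.028 [ 0.5362 -0.2861  0.028 ] [ 0.5337 -0.2847  0.028 ]
D
[ 0.5281 -0.192   0.0281] [0.]
0.042 [ 0.5262 -0.1907  0.042 ] [ 0.5377 -0.1867  0.042 ]
0.028 [ 0.5283 -0.1923  0.028 ] [ 0.528  -0.1917  0.028 ]
```

```bash
python3 - <<'E'
from h import *
def ov(img,n,box,s,circs,name):
    im=cv2.imread(img);x0,y0,x1,y1=box
    o=cv2.resize(im[y0:y1,x0:x1],None,fx=s,fy=s,interpolation=cv2.INTER_CUBIC)
    o=cv2.convertScaleAbs(o,alpha=1.5)
    for c,rad,col in circs:
        a=np.linspace(0,2*np.pi,60)[:,None]
        p=proj(n,np.array(c)+rad*np.hstack([np.cos(a),np.sin(a),0*a]))
        p=((p-[x0,y0]+.5)*s).astype(int);cv2.polylines(o,[p.reshape(-1,1,2)],True,col,1)
    return o
c=(.5600,.1645,.102)
C=[(c,.033,(0,0,255)),(c,.0285,(0,255,0)),((c[0],c[1],.0),.0,(0,255,255))]
a=ov("pics/top0.png","top",(158,174,198,214),10,C,"");b=ov("pics/scene0.png","scene",(362,236,402,276),10,C,"")
cv2.imwrite("pics/ov1.png",np.hstack([a,b]))
E
```

```text
(no output)
```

View pics/ov1.png

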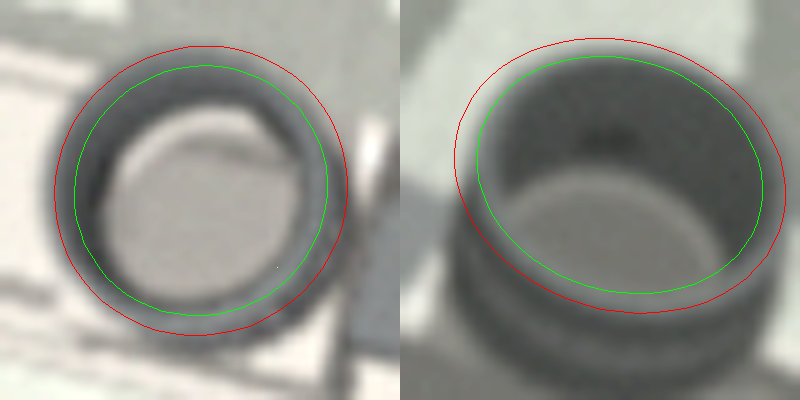

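```bash
cat >> h.py <<'E'
def go(x,y,z,yaw=None):
    s=r.state();p=s["position"];o=s["orientation"]
    from scipy.spatial.transform import Rotation as Ro
    M=Ro.from_euler("xyz",o).as_matrix()
    d=M.T@(np.array([x,y,z])-p)*1000
    th=0 if yaw is None else (o[2]-yaw+np.pi/2)%np.pi-np.pi/2
    print("pos",p.round(4),"rpy",o.round(3),"gap",round(s["finger_gap"],4),"F",np.round(s["wrist_force"],1),"t",s["time"],"-> shift",d.round(1),"turn",round(th,3))
E
python3 - <<'E'
from h import *
go(.662,-.174,.239,np.pi)
print(r.nose_length)
E
```

```text
pos [ 0.2821 -0.5569  0.2381] rpy [-1.573  0.    -2.673] gap 0.0857 F [-0.4  0.   0.7] t 0.1 -> shift [-5.119e+02 -4.000e-01 -1.699e+02] turn 0.469
0.008
```

>>> apply_moves --targets '[[[-48,0,-16],0.06,1],[[-96,0,-32],0.12,1],[[-144,0,-48],0.18,1],[[-192,0,-64],0.24,1],[[-240,0,-80],0.3,1],[[-288,0,-96],0.36,1],[[-336,0,-112],0.42,1],[[-384,0,-128],0.469,1]]'

```text
time: 0.9
position: [0.5647, -0.2714, 0.2388]
orientation: [-1.571, -0.001, 3.139]
wrist_force: [-0.0, -0.0, 0.5]
finger_gap: 0.0852
```

```bash
python3 -c "
from h import *
go(.662,-.174,.239,np.pi)"
```

```text
pos [ 0.5647 -0.2714  0.2388] rpy [-1.571e+00 -1.000e-03  3.139e+00] gap 0.0852 F [-0.  -0.   0.5] t 0.9 -> shift [-97.1  -0.3 -97.6] turn -0.002
```

>>> apply_moves --targets '[[[-33,0,-33],0,1],[[-65,0,-65],0,1],[[-97,0,-97],0,1],[[-97,0,-97],0,1],[[-97,30,-97],0,1],[[-97,60,-97],0,1],[[-97,60,-97],0,1],[[-97,60,-97],0,1]]'

```text
time: 1.7
position: [0.6596, -0.1765, 0.1782]
orientation: [-1.572, -0.003, 3.141]
wrist_force: [0.6, 0.3, 0.8]
finger_gap: 0.0854
```

```bash
python3 - <<'E'
from h import *
go(.662,-.174,.107)
a=grab("top","t1",(290,110,390,210),5);b=grab("scene","s1",(160,160,260,285),5)
o=np.hstack([cv2.resize(cv2.imread("pics/t1.png"),(400,400)),cv2.resize(cv2.imread("pics/s1.png"),(320,400))]);cv2.imwrite("pics/p1.png",o)
E
```

```text
pos [ 0.6596 -0.1765  0.1782] rpy [-1.572e+00 -3.000e-03  3.141e+00] gap 0.0854 F [0.6 0.3 0.8] t 1.7 -> shift [-2.6 71.2 -2.4] turn 0
```

View pics/p1.png

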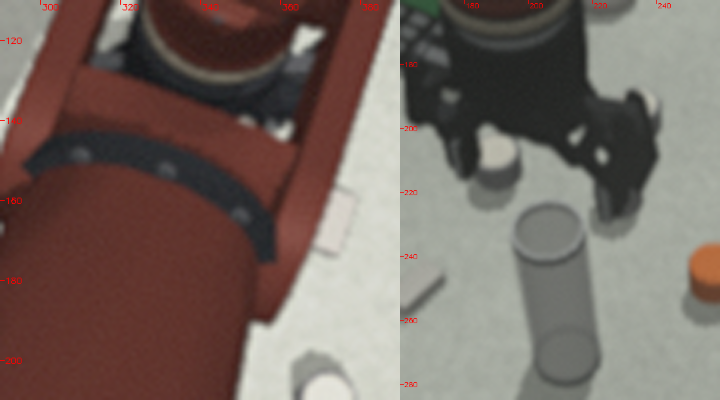

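>>> apply_moves --targets '[[[-1,0,-1],0,1],[[-2,20,-2],0,1],[[-2,45,-2],0,1],[[-2,71,-2],0,1],[[-2,71,-2],0,1],[[-2,71,-2],0,0.4],[[-2,71,-2],0,0.4],[[-2,71,-2],0,0.4]]' --squeeze 50

```text
time: 2.6
position: [0.6646, -0.175, 0.1113]
orientation: [-1.569, 0.004, 3.141]
wrist_force: [0.8, -0.1, 0.9]
finger_gap: 0.0459
```

>>> apply_moves --targets '[[[0,0,0],0,0.4],[[0,0,0],0,0.4],[[0,0,0],0,0.4],[[0,0,0],0,0.4],[[0,0,0],0,0.4],[[0,0,0],0,0.4],[[0,-5,0],0,0.4],[[0,-15,0],0,0.4]]'

```text
time: 3.4
position: [0.6614, -0.1738, 0.1221]
orientation: [-1.572, -0.003, 3.141]
wrist_force: [0.1, 0.4, -1.0]
finger_gap: 0.0454
```

```bash
python3 - <<'E'
from h import *
go(.560,.165,.24)
b=grab("scene","s2",(160,160,260,285),5)
E
```

```text
pos [ 0.6614 -0.1738  0.1221] rpy [-1.572e+00 -3.000e-03  3.141e+00] gap 0.0454 F [ 0.1  0.4 -1. ] t 3.4 -> shift [ 101.9 -117.1 -338.9] turn 0
```

View pics/s2.png

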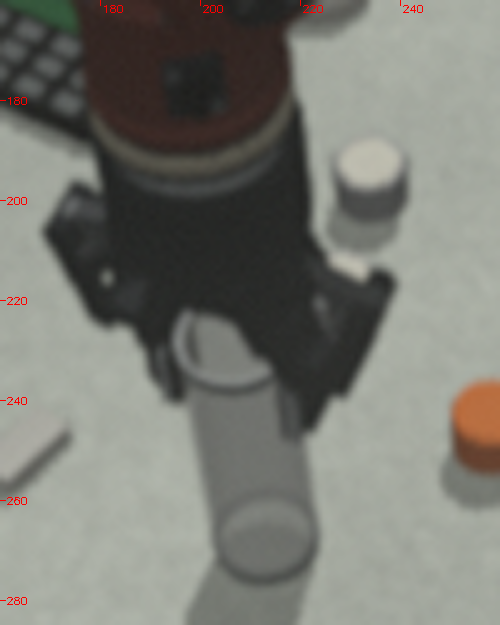

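>>> apply_moves --targets '[[[0,-40,0],0,0.4],[[0,-80,0],0,0.4],[[6,-120,-20],0,0.4],[[20,-122,-60],0,0.4],[[34,-122,-105],0,0.4],[[48,-122,-150],0,0.4],[[62,-122,-195],0,0.4],[[74,-122,-240],0,0.4]]'

```text
time: 4.25
position: [0.5876, 0.0673, 0.2454]
orientation: [-1.571, -0.0, 3.141]
wrist_force: [-0.1, 0.5, -1.9]
finger_gap: 0.0454
```

```bash
python3 -c "
from h import *
go(.560,.165,.245,np.pi)"
```

```text
pos [0.5876 0.0673 0.2454] rpy [-1.571 -0.     3.141] gap 0.0454 F [-0.1  0.5 -1.9] t 4.25 -> shift [ 27.7   0.4 -97.6] turn -0.001
```

>>> apply_moves --targets '[[[6,0,-30],0,0.4],[[15,0,-55],0,0.4],[[22,0,-80],0,0.4],[[27,0,-97],0,0.4],[[27,0,-97],0,0.4],[[27,8,-97],0,0.4],[[27,16,-97],0,0.4],[[27,16,-97],0,0.4]]'

```text
time: 5.05
position: [0.5608, 0.1615, 0.2269]
orientation: [-1.57, -0.004, 3.14]
wrist_force: [-0.9, 0.1, -2.5]
finger_gap: 0.0455
```

```bash
python3 - <<'E'
from h import *
go(.560,.165,.215)
b=grab("scene","s3",(320,170,440,290),5)
b=grab("top","t3",(120,120,240,240),5)
cv2.imwrite("pics/p3.png",cv2.resize(np.hstack([cv2.imread("pics/s3.png"),cv2.imread("pics/t3.png")]),(800,400)))
E
```

```text
pos [0.5608 0.1615 0.2269] rpy [-1.57  -0.004  3.14 ] gap 0.0455 F [-0.9  0.1 -2.5] t 5.05 -> shift [ 0.7 11.9 -3.5] turn 0
```

View pics/p3.png

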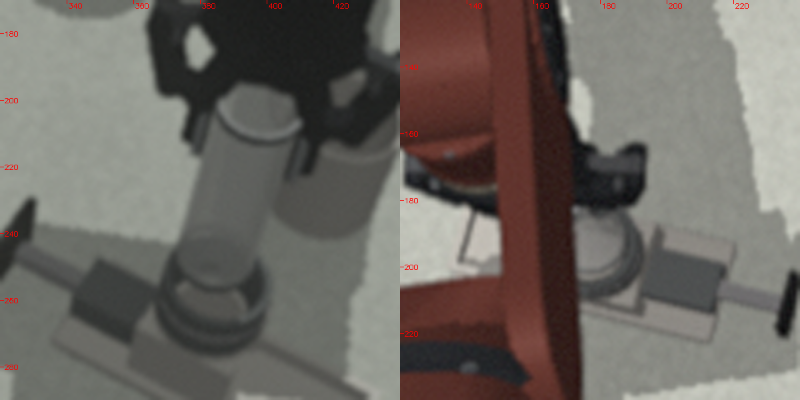

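```bash
python3 - <<'E'
from h import *
im=cv2.convertScaleAbs(cv2.imread("pics/s3_raw.png"),alpha=1.6)
x0,y0,s=350,185,8
o=cv2.resize(im[185:285,350:425],None,fx=s,fy=s,interpolation=cv2.INTER_CUBIC)[:]
a=np.linspace(0,2*np.pi,60)[:,None];C=np.hstack([np.cos(a),np.sin(a),0*a])
st=r.state()["position"]
for c,rad,col in (((st[0],st[1],.120),.023,(0,255,255)),((st[0],st[1],.270),.023,(0,255,255)),((.560,.165,.102),.0285,(0,255,0))):
    p=proj("scene",np.array(c)+rad*C);p=((p-[x0,y0]+.5)*s).astype(int);cv2.polylines(o,[p.reshape(-1,1,2)],True,col,1)
cv2.imwrite("pics/p4.png",o[:760])
cv2.imwrite("pics/p4.png",cv2.resize(o,None,fx=.75,fy=.75))
E
```

```text
(no output)
```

View pics/p4.png

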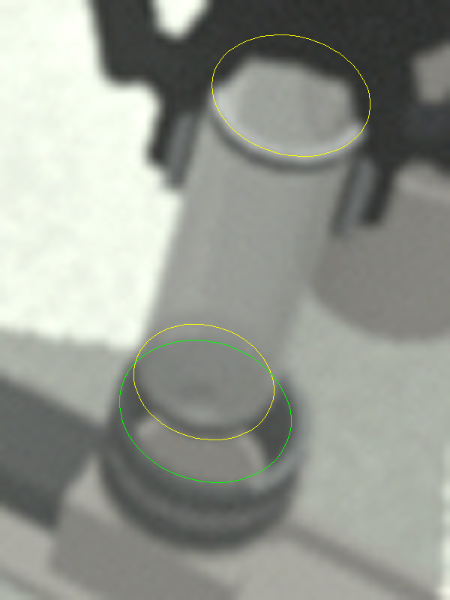

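>>> apply_moves --targets '[[[0,4,-3],0,0.4],[[0,10,-3],0,0.4],[[0,14,-3],0,0.4],[[0,18,-3],0,0.4],[[0,22,-3],0,0.4],[[0,25,-3],0,0.4],[[0,28,-3],0,0.4],[[0,28,-3],0,0.4]]'

```text
time: 5.95
position: [0.5619, 0.1665, 0.2011]
orientation: [-1.573, 0.0, 3.141]
wrist_force: [0.9, 1.9, -1.3]
finger_gap: 0.0457
```

```bash
python3 - <<'E'
from h import *
go(.561,.165,.173)
im=grab("scene","s5",(340,190,440,290),6)
E
```

```text
pos [0.5619 0.1665 0.2011] rpy [-1.573  0.     3.141] gap 0.0457 F [ 0.9  1.9 -1.3] t 5.95 -> shift [ 0.9 28.1  1.6] turn 0
```

View pics/s5.png

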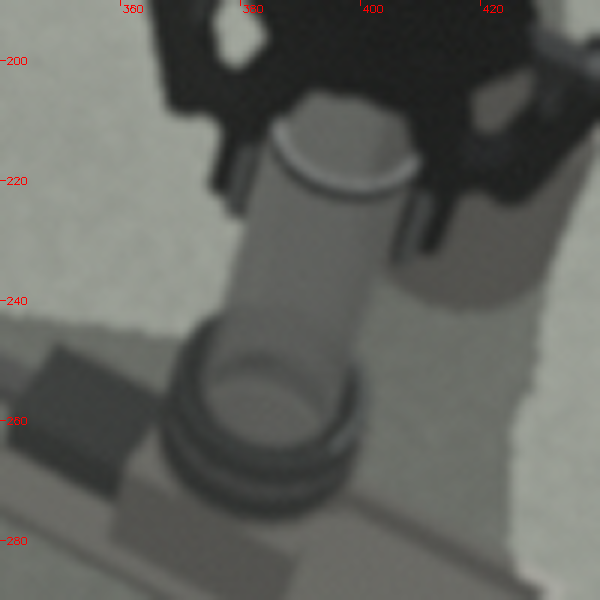

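>>> apply_moves --targets '[[[0,2,1],0,0.4],[[0,4,1],0,0.4],[[0,6,1],0,0.4],[[0,8,1],0,0.4],[[0,8,1],0,0.4],[[0,8,1],0,0.4],[[0,8,1],0,0.4],[[0,8,1],0,0.4]]'

```text
time: 6.8
position: [0.5622, 0.1662, 0.1946]
orientation: [-1.574, 0.001, 3.141]
wrist_force: [-1.3, 5.3, 4.0]
finger_gap: 0.0453
```

```bash
python3 - <<'E'
from h import *
go(.561,.165,.173);print(r.state()["wrist_torque"])
E
```

```text
pos [0.5622 0.1662 0.1946] rpy [-1.574e+00  1.000e-03  3.141e+00] gap 0.0453 F [-1.3  5.3  4. ] t 6.8 -> shift [ 1.3 21.6  1.3] turn 0
[1.30456532 0.2815516  0.01051543]
```

>>> apply_moves --targets '[[[0,0,-1],0,0.4],[[0.5,0,-2],0,0.4],[[0.5,0,-2],0,0.4],[[0.5,1,-2],0,0.4],[[0.5,2,-2],0,0.4],[[0.5,3,-2],0,0.4],[[0.5,3,-2],0,0.4],[[0.5,3,-2],0,0.4]]'

```text
time: 7.6
position: [0.5616, 0.1667, 0.19]
orientation: [-1.571, 0.001, 3.141]
wrist_force: [0.7, 4.5, 2.4]
finger_gap: 0.0458
```

```bash
python3 - <<'E'
from h import *
go(.561,.165,.173);print(r.state()["wrist_torque"])
E
```

```text
pos [0.5616 0.1667 0.19  ] rpy [-1.571e+00  1.000e-03  3.141e+00] gap 0.0458 F [0.7 4.5 2.4] t 7.6 -> shift [ 0.6 17.   1.7] turn 0
[ 0.90358351 -0.25281981  0.0059291 ]
```

>>> apply_moves --targets '[[[0,0,-1],0,0.4],[[0,0,-2],0,0.4],[[0,1,-2],0,0.4],[[0,2,-2],0,0.4],[[0,4,-2],0,0.4],[[0,6,-2],0,0.4],[[0,6,-2],0,0.4],[[0,6,-2],0,0.4]]'

```text
time: 8.4
position: [0.5613, 0.1681, 0.1837]
orientation: [-1.569, -0.0, 3.142]
wrist_force: [2.0, -2.5, -0.5]
finger_gap: 0.0458
```

```bash
python3 - <<'E'
from h import *
go(.561,.165,.173);print(r.state()["wrist_torque"])
E
```

```text
pos [0.5613 0.1681 0.1837] rpy [-1.569 -0.     3.142] gap 0.0458 F [ 2.  -2.5 -0.5] t 8.4 -> shift [ 0.3 10.7  3.1] turn 0
[-0.6307142  -0.57925266  0.01636874]
```

>>> apply_moves --targets '[[[0,2,0.5],0,0.4],[[0,4,0.5],0,0.4],[[0,6,0.5],0,0.4],[[0,8,0.5],0,0.4],[[0,10,0.5],0,0.4],[[0,12,0.5],0,0.4],[[0,12,0.5],0,0.4],[[0,12,0.5],0,0.4]]'

```text
time: 9.2
position: [0.5622, 0.1681, 0.1772]
orientation: [-1.57, 0.001, -3.141]
wrist_force: [-5.9, -3.5, 20.3]
finger_gap: 0.0456
```

```bash
python3 - <<'E'
from h import *
go(.561,.165,.173);print(r.state()["wrist_torque"])
im=grab("scene","s6",(340,190,440,290),6)
E
```

```text
pos [0.5622 0.1681 0.1772] rpy [-1.570e+00  1.000e-03 -3.141e+00] gap 0.0456 F [-5.9 -3.5 20.3] t 9.2 -> shift [1.2 4.2 3.1] turn 0
[-0.93021282  1.18301681  0.03369273]
```

View pics/s6.png

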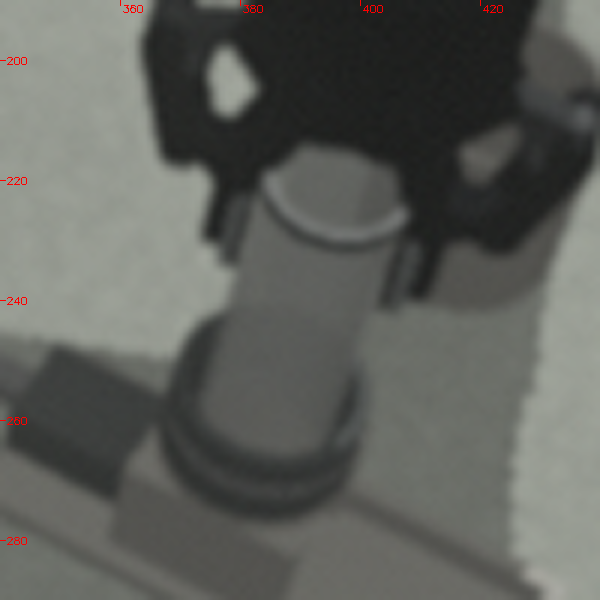

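```bash
python3 - <<'E'
from h import *
a=np.linspace(0,2*np.pi,200)[:,None];C=.023*np.hstack([np.cos(a),np.sin(a),0*a])
for z in(.214,.216,.220,.226,.234):
    p=proj("scene",np.array([.5615,.167,z])+C);print(z,p[:,1].max().round(1),p[p[:,1].argmax(),0].round(1),p[:,0].min().round(1),p[:,0].max().round(1))
for z in(.292,.288,.296,.301): # earlier picture s5: TCP .2011
    p=proj("scene",np.array([.562,.1665,z-.05])+C);print(z-.05,p[:,1].max().round(1))
im=cv2.imread("pics/s6_raw.png")[:,:,1];print(im[225:250,396])
im=cv2.imread("pics/s5_raw.png")[:,:,1];print(im[205:232,397])
E
```

```text
0.214 230.3 396.9 382.4 407.6
0.216 229.6 397.1 382.6 407.9
0.22 228.3 397.5 383.0 408.3
0.226 226.4 398.2 383.5 409.0
0.234 223.7 399.0 384.3 409.9
0.242 221.2
0.238 222.5
0.246 219.8
0.251 218.1
[ 98 100 103 113 111  80  70  84  95  96  96  95  94  96  94  95  95  96
  94  92  90  89  87  86  86]
[ 48  74  95 102 101 102 100 101 101 100 100  99 100 101 107 110  93  69
  73  92  97  98  96  97  97  96  96]
```

>>> apply_moves --targets '[[[1,1,0],0,0.4],[[1,2,0],0,0.4],[[1,3,0],0,0.4],[[1,4,0],0,0.4],[[1,4,0],0,0.4],[[1,4,0],0,0.4],[[1,4,0],0,0.4],[[1,4,0],0,0.4]]'

```text
time: 10.05
position: [0.5625, 0.1682, 0.1771]
orientation: [-1.57, 0.004, -3.141]
wrist_force: [-8.9, -6.3, 32.9]
finger_gap: 0.0455
```

```bash
python3 - <<'E'
from h import *
go(.561,.165,.173);print(r.state()["wrist_torque"])
im=grab("scene","s7",(340,190,440,290),6)[:,:,1];print(im[225:250,396])
E
```

```text
pos [0.5625 0.1682 0.1771] rpy [-1.57   0.004 -3.141] gap 0.0455 F [-8.9 -6.3 32.9] t 10.05 -> shift [1.5 4.1 3.2] turn 0
[-1.3039714   1.99707996 -0.01520108]
[ 98 100 101 111 109  81  68  84  95  95  96  95  95  96  95  94  96  95
  93  92  91  88  88  88  86]
```

>>> apply_moves --targets '[[[0,-5,0],0,0.4],[[0,-8,1],0,0.4],[[0,-8,1],0,1],[[0,-8,1],0,1],[[0,-8,1],0,1],[[0,-8,1],0,1],[[0,-8,1],0,1],[[0,-8,1],0,1]]'

```text
time: 10.9
position: [0.5602, 0.1673, 0.176]
orientation: [-1.571, -0.001, 3.141]
wrist_force: [0.5, 0.0, -0.2]
finger_gap: 0.0853
```

```bash
python3 - <<'E'
from h import *
go(.4585,-.0965,.3);print(r.state()["wrist_torque"])
im=grab("scene","s8",(340,190,440,290),6)[:,:,1];print(im[225:250,396])
E
```

```text
pos [0.5602 0.1673 0.176 ] rpy [-1.571e+00 -1.000e-03  3.141e+00] gap 0.0853 F [ 0.5  0.  -0.2] t 10.9 -> shift [ 101.7 -124.   263.8] turn 0
[-0.02677507 -0.03140189 -0.01394587]
[100 103 113 109  81  69  85  97  97  96  96  96  95  97  94  95  95  94
  94  93  91  87  88  87  86]
```

View pics/s8.png

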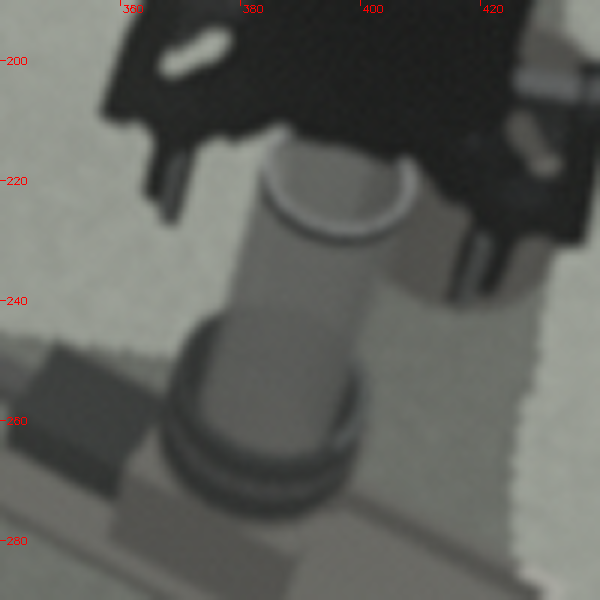

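>>> apply_moves --targets '[[[0,-40,0],0,1],[[0,-85,0],0,1],[[0,-110,20],0,1],[[15,-110,60],0,1],[[32,-110,105],0,1],[[50,-110,150],0,1],[[68,-110,195],0,1],[[86,-110,235],0,1]]'

```text
time: 11.75
position: [0.4734, -0.0695, 0.2866]
orientation: [-1.57, 0.001, 3.141]
wrist_force: [0.3, 0.3, 0.9]
finger_gap: 0.0854
```

```bash
python3 - <<'E'
from h import *
go(.4585,-.0965,.055)
grab("scene","s9",(330,190,430,290),5);grab("top","t9",(130,130,230,230),5)
cv2.imwrite("pics/p9.png",cv2.resize(np.hstack([cv2.imread("pics/s9.png"),cv2.imread("pics/t9.png")]),(800,400)))
E
```

```text
pos [ 0.4734 -0.0695  0.2866] rpy [-1.570e+00  1.000e-03  3.141e+00] gap 0.0854 F [0.3 0.3 0.9] t 11.75 -> shift [ 15.1 231.6  26.9] turn 0
```

View pics/p9.png

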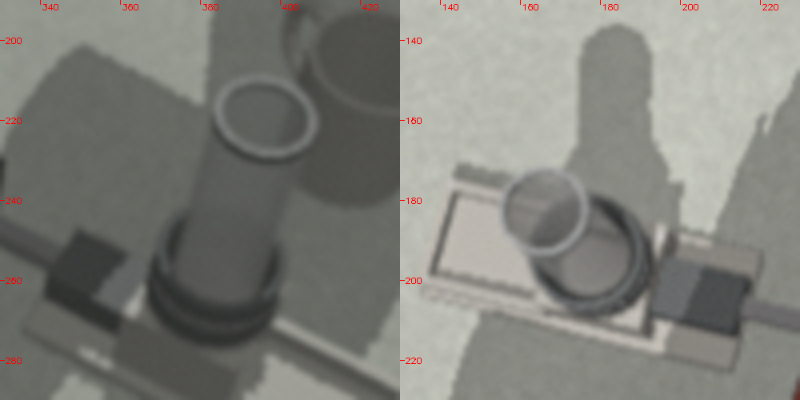

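```bash
python3 - <<'E'
from h import *
print(tri((396.2,218.9),(166.2,182.5)),ray("scene",396.2,218.9,.216),ray("top",166.2,182.5,.216))
E
```

```text
(array([0.55917353, 0.16764708, 0.21530403]), array([1.50945214e-06])) [0.55946921 0.16844995 0.216     ] [0.55916528 0.1666449  0.216     ]
```

>>> apply_moves --targets '[[[8,20,14],0,1],[[15,50,27],0,1],[[15,100,27],0,1],[[15,148,27],0,1],[[15,190,27],0,1],[[15,190,27],0,1],[[15,190,27],0,1],[[15,190,27],0,1]]'

```text
time: 12.65
position: [0.462, -0.0953, 0.0991]
orientation: [-1.569, 0.005, -3.141]
wrist_force: [-0.5, 0.5, 0.3]
finger_gap: 0.0855
```

```bash
python3 - <<'E'
from h import *
go(.4585,-.0965,.030)
grab("scene","s10",(220,140,340,240),5)
E
```

```text
pos [ 0.462  -0.0953  0.0991] rpy [-1.569  0.005 -3.141] gap 0.0855 F [-0.5  0.5  0.3] t 12.65 -> shift [ 3.8 69.1  1.1] turn 0
```

View pics/s10.png

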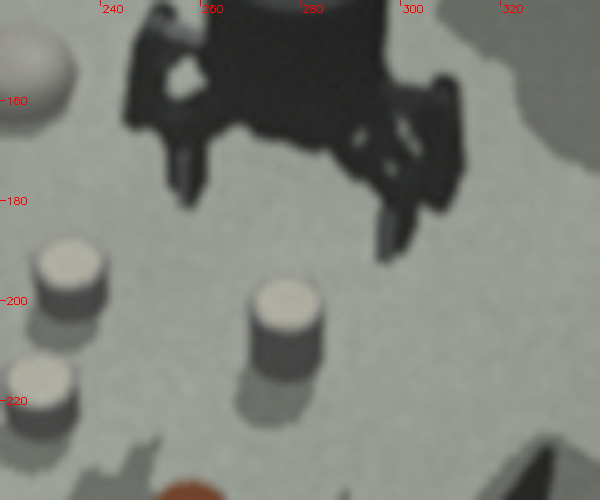

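>>> apply_moves --targets '[[[1,20,1],0,1],[[2,40,1],0,1],[[2,55,1],0,1],[[2,66,1],0,1],[[2,68,1],0,1],[[2,68,1],0,1],[[2,68,1],0,1],[[2,68,1],0,1]]'

```text
time: 13.5
position: [0.4583, -0.0961, 0.0293]
orientation: [-1.57, 0.002, 3.141]
wrist_force: [0.8, -0.7, 0.8]
finger_gap: 0.0855
```

```bash
python3 - <<'E'
from h import *
go(.4585,-.0965,.030)
grab("scene","s11",(230,150,330,235),6)
E
```

```text
pos [ 0.4583 -0.0961  0.0293] rpy [-1.570e+00  2.000e-03  3.141e+00] gap 0.0855 F [ 0.8 -0.7  0.8] t 13.5 -> shift [-0.2 -0.7  0.4] turn 0
```

View pics/s11.png

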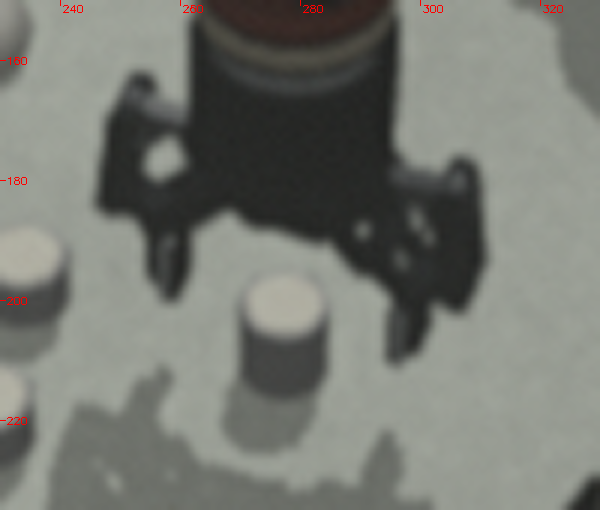

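>>> apply_moves --targets '[[[0,0,0],0,0.3],[[0,0,0],0,0.3],[[0,0,0],0,0.3],[[0,0,0],0,0.3],[[0,0,0],0,0.3],[[0,0,0],0,0.3],[[0,-10,0],0,0.3],[[0,-25,0],0,0.3]]' --squeeze 35

```text
time: 14.35
position: [0.4559, -0.0952, 0.0528]
orientation: [-1.572, -0.003, 3.141]
wrist_force: [0.9, 0.1, -0.2]
finger_gap: 0.0347
```

```bash
python3 - <<'E'
from h import *
go(.5592,.1676,.27)
grab("scene","s12",(230,150,330,235),6)
E
```

```text
pos [ 0.4559 -0.0952  0.0528] rpy [-1.572e+00 -3.000e-03  3.141e+00] gap 0.0347 F [ 0.9  0.1 -0.2] t 14.35 -> shift [-102.5 -217.2 -263.1] turn 0
```

View pics/s12.png

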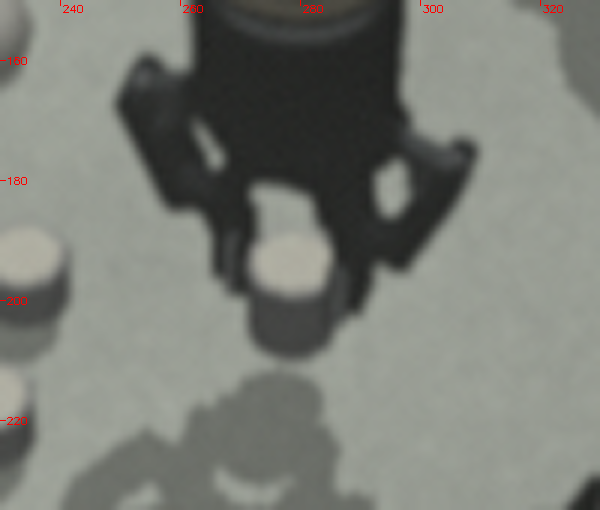

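>>> apply_moves --targets '[[[0,-48,0],0,0.3],[[0,-96,0],0,0.3],[[0,-144,0],0,0.3],[[-6,-190,-15],0,0.3],[[-20,-225,-50],0,0.3],[[-38,-232,-98],0,0.3],[[-56,-232,-145],0,0.3],[[-74,-232,-192],0,0.3]]'

```text
time: 15.2
position: [0.5308, 0.0946, 0.2866]
orientation: [-1.571, 0.003, 3.141]
wrist_force: [1.1, -1.2, -0.0]
finger_gap: 0.0348
```

```bash
python3 - <<'E'
from h import *
go(.5592,.1676,.265)
E
```

```text
pos [0.5308 0.0946 0.2866] rpy [-1.571e+00  3.000e-03  3.141e+00] gap 0.0348 F [ 1.1 -1.2 -0. ] t 15.2 -> shift [-28.3  21.7 -73. ] turn 0
```

>>> apply_moves --targets '[[[-14,0,-35],0,0.3],[[-24,0,-60],0,0.3],[[-28,0,-73],0,0.3],[[-28,8,-73],0,0.3],[[-28,22,-73],0,0.3],[[-28,32,-73],0,0.3],[[-28,32,-73],0,0.3],[[-28,32,-73],0,0.3]]'

```text
time: 16.0
position: [0.5575, 0.1648, 0.2524]
orientation: [-1.57, -0.002, 3.14]
wrist_force: [0.4, -0.1, -0.1]
finger_gap: 0.0348
```

```bash
python3 - <<'E'
from h import *
go(.5592,.1676,.229)
grab("scene","s13",(345,160,445,260),6)
E
```

```text
pos [0.5575 0.1648 0.2524] rpy [-1.57e+00 -2.00e-03  3.14e+00] gap 0.0348 F [ 0.4 -0.1 -0.1] t 16.0 -> shift [-1.7 23.4 -2.8] turn 0
```

View pics/s13.png

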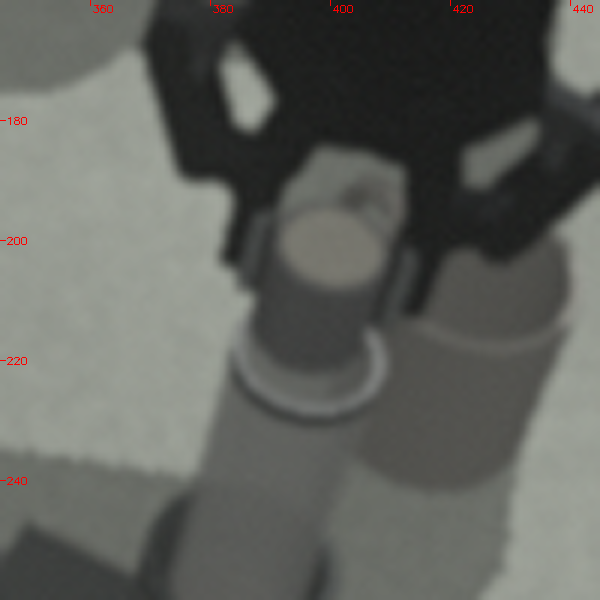

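```bash
python3 - <<'E'
from h import *
print(ray("scene",400.2,201,.2644), proj("scene",[(.5575,.1648,.2644),(.5592,.1676,.222)]))
# silhouettes at row 210-216
im=cv2.imread("pics/s13_raw.png")[:,:,1]
for v in(206,210,214,217,220):print(v,im[v,380:414])
E
```

```text
[0.55706794 0.16585496 0.2644    ] [[399.56169554 201.02044274]
 [396.39054117 216.68667591]]
206 [159 160 159 146 112  81  66  55  53  57  62  63  66  71  80  89  98 104
 109 114 114 115 114 112 108 105  94  81  68  52  52  64  68  58]
210 [158 158 156 160 160 160 141 101  67  62  64  63  65  67  66  67  66  65
  66  65  67  68  65  65  64  64  62  54  50  58  67  64  52  40]
214 [160 159 159 154 141 126  98  71  62  62  64  66  65  65  66  65  65  66
  66  64  66  65  64  64  64  71  79  73  68  70  72  76  78  81]
217 [157 158 152 140 132 120 106  89  75  68  64  66  65  66  66  65  65  63
  63  66  65  65  64  62  64  76 103 118 108  87  78  79  81  79]
220 [159 155 135 106 106 117 111 102 100  96  85  77  71  67  67  68  65  65
  65  66  65  66  71  76  80  82  94 118 124 104  83  78  80  82]
```

>>> apply_moves --targets '[[[-1.5,0,-2.5],0,0.3],[[-1.5,0,-2.5],0,0.3],[[-1.5,4,-2.5],0,0.3],[[-1.5,8,-2.5],0,0.3],[[-1.5,12,-2.5],0,0.3],[[-1.5,16,-2.5],0,0.3],[[-1.5,16,-2.5],0,0.3],[[-1.5,16,-2.5],0,0.3]]'

```text
time: 16.85
position: [0.5595, 0.1684, 0.237]
orientation: [-1.571, -0.001, 3.141]
wrist_force: [-0.1, 0.5, -1.1]
finger_gap: 0.0343
```

```bash
python3 - <<'E'
from h import *
go(.5592,.1676,.229)
grab("scene","s14",(345,160,445,260),6)
p=r.state()["position"];print(proj("scene",[(p[0],p[1]+.024,p[2]-d) for d in(0,.004,.008)]))
E
```

```text
pos [0.5595 0.1684 0.237 ] rpy [-1.571e+00 -1.000e-03  3.141e+00] gap 0.0343 F [-0.1  0.5 -1.1] t 16.85 -> shift [0.3 8.  0.8] turn 0
[[411.63640938 215.44786751]
 [411.16534419 216.79712903]
 [410.69740401 218.13756575]]
```

View pics/s14.png

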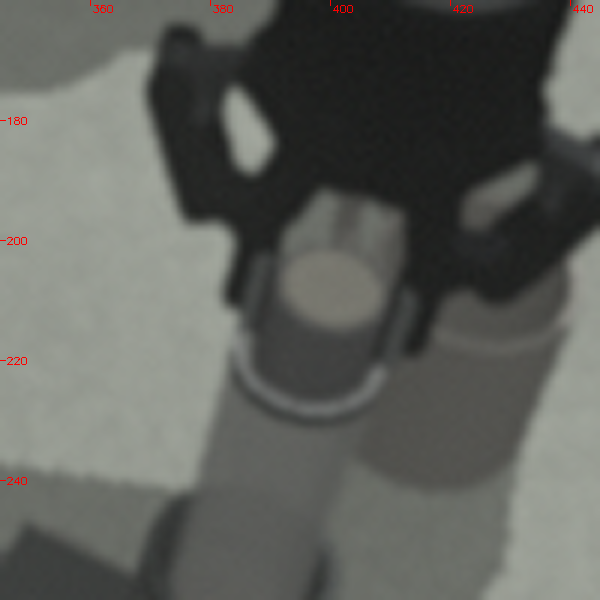

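>>> apply_moves --targets '[[[0,4,0.5],0,0.3],[[0,8,0.5],0,0.3],[[0,8,0.5],0,0.3],[[0,8,0.5],0,0.8],[[0,8,0.5],0,0.8],[[0,8,0.5],0,0.8],[[0,-10,0.5],0,0.8],[[0,-40,0.5],0,0.8]]'

```text
time: 17.7
position: [0.5578, 0.1676, 0.2749]
orientation: [-1.57, -0.006, 3.141]
wrist_force: [0.6, -0.3, 0.0]
finger_gap: 0.0685
```

```bash
python3 - <<'E'
from h import *
go(.460,-.205,.285)
grab("scene","s15",(345,180,445,280),6)
E
```

```text
pos [0.5578 0.1676 0.2749] rpy [-1.57  -0.006  3.141] gap 0.0685 F [ 0.6 -0.3  0. ] t 17.7 -> shift [ 97.8  -9.1 372.6] turn 0
```

View pics/s15.png

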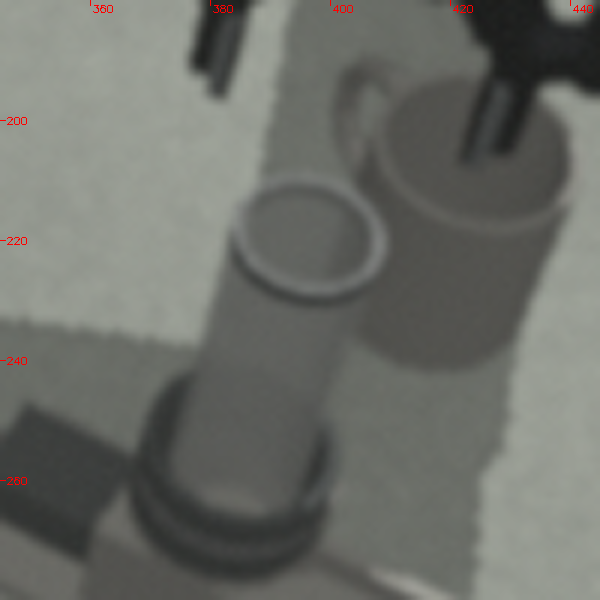

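>>> apply_moves --targets '[[[5,-5,25],0,1],[[17,-5,70],0,1],[[30,-5,118],0,1],[[43,-5,166],0,1],[[55,0,214],0,1],[[68,30,262],0,1],[[80,60,310],0,1],[[92,90,350],0,1]]'

```text
time: 18.55
position: [0.4717, -0.1706, 0.1976]
orientation: [-1.569, 0.003, 3.141]
wrist_force: [0.4, -1.1, 0.6]
finger_gap: 0.0855
```

```bash
python3 - <<'E'
from h import *
go(.460,-.205,.030)
grab("scene","s16",(170,130,300,250),5);grab("top","t16",(125,150,255,240),5)
E
```

```text
pos [ 0.4717 -0.1706  0.1976] rpy [-1.569e+00  3.000e-03  3.141e+00] gap 0.0855 F [ 0.4 -1.1  0.6] t 18.55 -> shift [ 12.3 167.6  34.1] turn 0
```

View pics/s16.png

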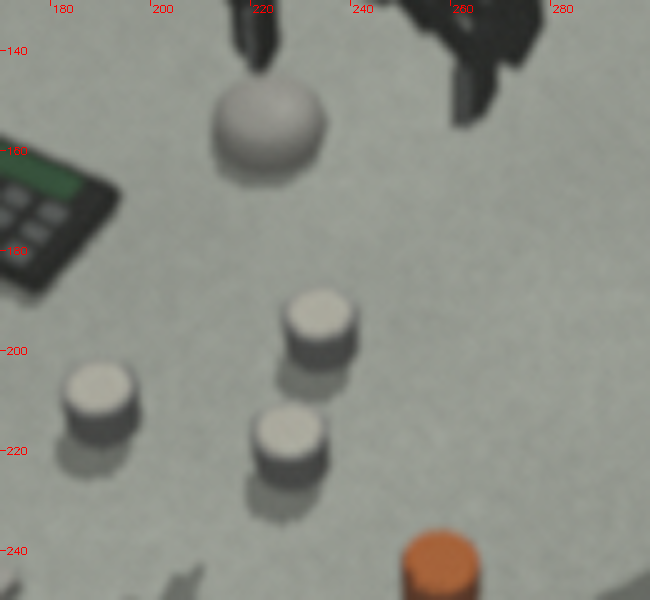

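View pics/t16.png

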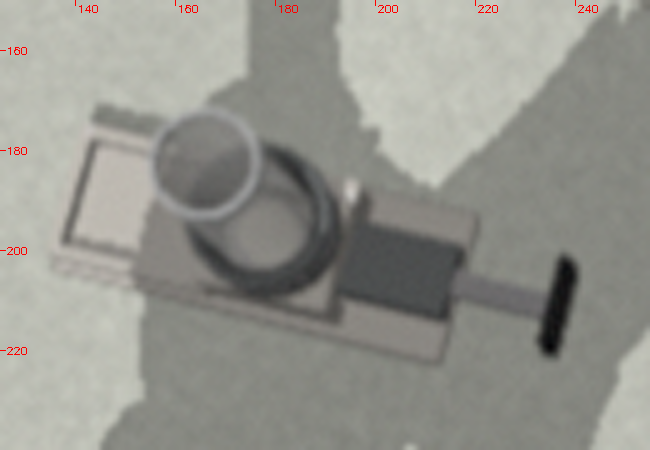

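>>> apply_moves --targets '[[[6,20,17],0,1],[[12,50,34],0,1],[[12,95,34],0,1],[[12,135,34],0,1],[[12,160,34],0,1],[[12,170,34],0,1],[[12,175,34],0,1],[[12,175,34],0,1]]'

```text
time: 19.45
position: [0.4605, -0.2025, 0.0229]
orientation: [-1.57, 0.001, -3.141]
wrist_force: [0.2, 0.7, -0.2]
finger_gap: 0.0854
```

>>> apply_moves --targets '[[[0,0,0],0,1],[[0,0,0],0,1],[[0,0,0],0,1],[[0,0,0],0,1],[[0,0,0],0,1],[[0,0,0],0,1],[[0,0,0],0,1],[[0,0,0],0,1]]'

```text
time: 20.25
position: [0.4594, -0.2024, 0.0221]
orientation: [-1.571, -0.0, 3.141]
wrist_force: [-0.3, -0.2, 0.8]
finger_gap: 0.0857
```

```bash
python3 - <<'E'
from h import *
go(.460,-.205,.022)
grab("scene","s17",(180,130,280,230),6)
E
```

```text
pos [ 0.4594 -0.2024  0.0221] rpy [-1.571 -0.     3.141] gap 0.0857 F [-0.3 -0.2  0.8] t 20.25 -> shift [-0.6  0.1  2.6] turn 0
```

View pics/s17.png

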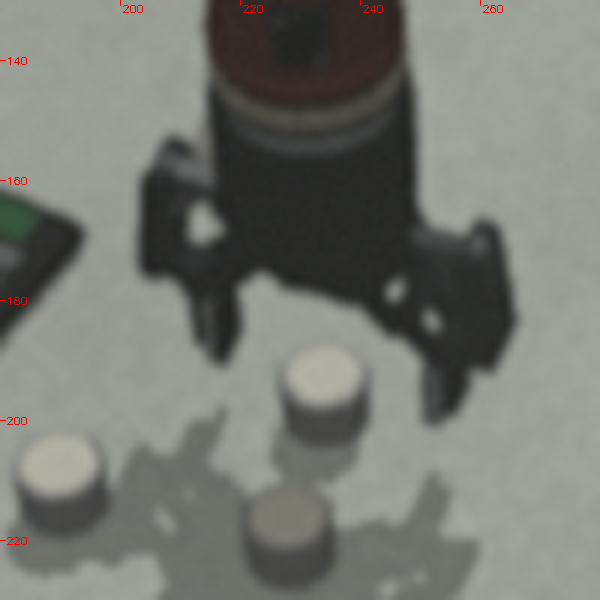

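Aligned; close and lift.

>>> apply_moves --targets '[[[-0.5,0,2.5],0,1],[[-0.5,0,2.5],0,0.3],[[-0.5,0,2.5],0,0.3],[[-0.5,0,2.5],0,0.3],[[-0.5,0,2.5],0,0.3],[[-0.5,0,2.5],0,0.3],[[-0.5,0,2.5],0,0.3],[[-0.5,-30,2.5],0,0.3]]'

```text
time: 21.1
position: [0.4562, -0.2026, 0.0485]
orientation: [-1.576, -0.009, 3.141]
wrist_force: [-0.2, 0.6, -0.8]
finger_gap: 0.0344
```

>>> apply_moves --targets '[[[0,-48,0],0,0.3],[[0,-96,0],0,0.3],[[0,-144,0],0,0.3],[[-6,-190,-20],0,0.3],[[-18,-225,-65],0,0.3],[[-30,-235,-112],0,0.3],[[-42,-235,-160],0,0.3],[[-54,-235,-208],0,0.3]]'

```text
time: 21.9
position: [0.513, -0.0013, 0.2883]
orientation: [-1.57, 0.002, 3.141]
wrist_force: [0.8, -0.1, -1.3]
finger_gap: 0.0347
```

```bash
python3 - <<'E'
from h import *
go(.5592,.1676,.252)
E
```

```text
pos [ 0.513  -0.0013  0.2883] rpy [-1.570e+00  2.000e-03  3.141e+00] gap 0.0347 F [ 0.8 -0.1 -1.3] t 21.9 -> shift [ -45.9   36.3 -169. ] turn 0
```

>>> apply_moves --targets '[[[-12,0,-45],0,0.3],[[-25,0,-92],0,0.3],[[-38,0,-138],0,0.3],[[-46,0,-165],0,0.3],[[-46,10,-169],0,0.3],[[-46,30,-169],0,0.3],[[-46,36,-169],0,0.3],[[-46,36,-169],0,0.3]]'

```text
time: 22.7
position: [0.5569, 0.165, 0.2488]
orientation: [-1.57, -0.005, 3.141]
wrist_force: [0.1, -0.2, 0.9]
finger_gap: 0.0343
```

>>> apply_moves --targets '[[[0,0,0],0,0.3],[[0,0,0],0,0.3],[[0,0,0],0,0.3],[[0,0,0],0,0.3],[[0,0,0],0,0.3],[[0,0,0],0,0.3],[[0,0,0],0,0.3],[[0,0,0],0,0.3]]'

```text
time: 23.5
position: [0.5585, 0.1661, 0.2511]
orientation: [-1.571, -0.0, 3.141]
wrist_force: [-0.4, -0.4, -0.6]
finger_gap: 0.0347
```

```bash
python3 - <<'E'
from h import *
go(.5592,.1676,.227)
grab("scene","s18",(345,160,445,260),6)
E
```

```text
pos [0.5585 0.1661 0.2511] rpy [-1.571 -0.     3.141] gap 0.0347 F [-0.4 -0.4 -0.6] t 23.5 -> shift [-0.7 24.1 -1.5] turn 0
```

View pics/s18.png

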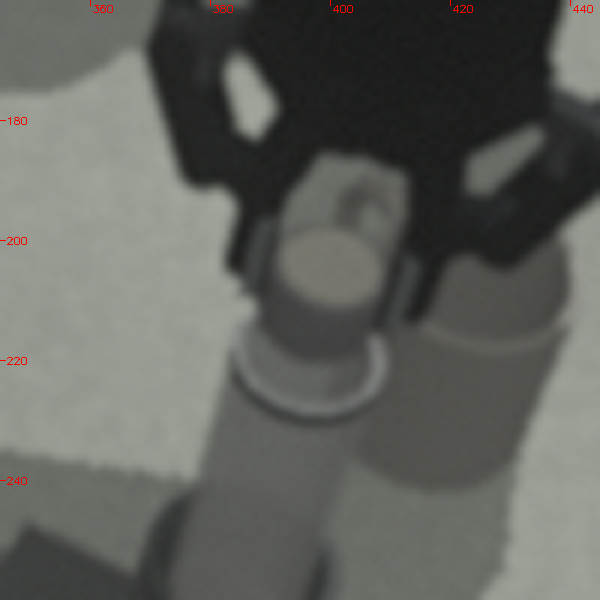

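>>> apply_moves --targets '[[[-0.5,5,-1.5],0,0.3],[[-0.5,10,-1.5],0,0.3],[[-0.5,14,-1.5],0,0.3],[[-0.5,18,-1.5],0,0.3],[[-0.5,21,-1.5],0,0.3],[[-0.5,24,-1.5],0,0.3],[[-0.5,24,-1.5],0,0.3],[[-0.5,24,-1.5],0,0.3]]'

```text
time: 24.35
position: [0.5591, 0.1675, 0.2271]
orientation: [-1.571, -0.0, 3.141]
wrist_force: [-0.1, 0.1, -0.7]
finger_gap: 0.0345
```

```bash
python3 - <<'E'
from h import *
go(.5592,.1676,.227)
grab("scene","s19",(345,160,445,260),6)
E
```

```text
pos [0.5591 0.1675 0.2271] rpy [-1.571 -0.     3.141] gap 0.0345 F [-0.1  0.1 -0.7] t 24.35 -> shift [-0.1  0.1 -0.1] turn 0
```

View pics/s19.png

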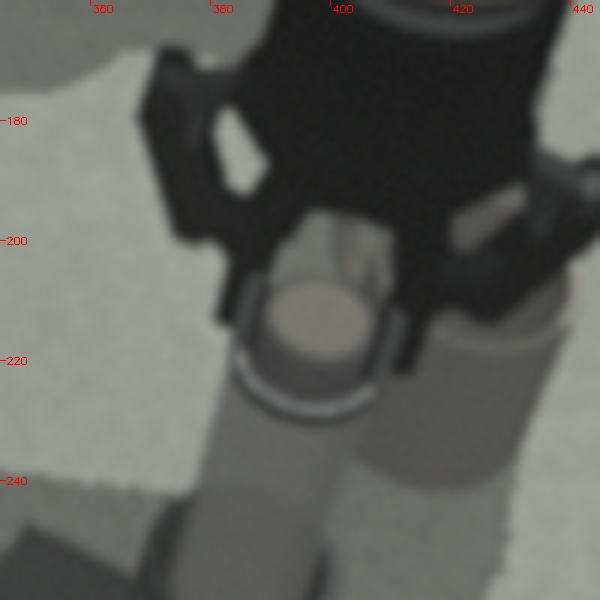

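>>> apply_moves --targets '[[[0,0,0],0,0.8],[[0,0,0],0,0.8],[[0,0,0],0,0.8],[[0,0,0],0,0.8],[[0,-20,0],0,0.8],[[0,-50,0],0,0.8],[[0,-55,0],0,0.8],[[0,-55,0],0,0.8]]'

```text
time: 25.2
position: [0.56, 0.1677, 0.2837]
orientation: [-1.571, 0.004, 3.141]
wrist_force: [-0.5, -0.1, -0.6]
finger_gap: 0.0679
```

>>> apply_moves --targets '[[[3,0,30],0,1],[[6,0,75],0,1],[[10,0,122],0,1],[[14,0,170],0,1],[[18,0,218],0,1],[[22,30,265],0,1],[[26,60,310],0,1],[[30,90,350],0,1]]'

```text
time: 26.0
position: [0.5287, -0.1757, 0.196]
orientation: [-1.571, -0.001, 3.141]
wrist_force: [0.6, 0.1, -0.2]
finger_gap: 0.0858
```

```bash
python3 - <<'E'
from h import *
go(.528,-.192,.022)
grab("scene","s20",(170,130,430,280),3);
im=grab("top","t20",(130,150,250,240),5)
E
```

```text
pos [ 0.5287 -0.1757  0.196 ] rpy [-1.571e+00 -1.000e-03  3.141e+00] gap 0.0858 F [ 0.6  0.1 -0.2] t 26.0 -> shift [  0.5 174.   16.4] turn 0
```

View pics/s20.png

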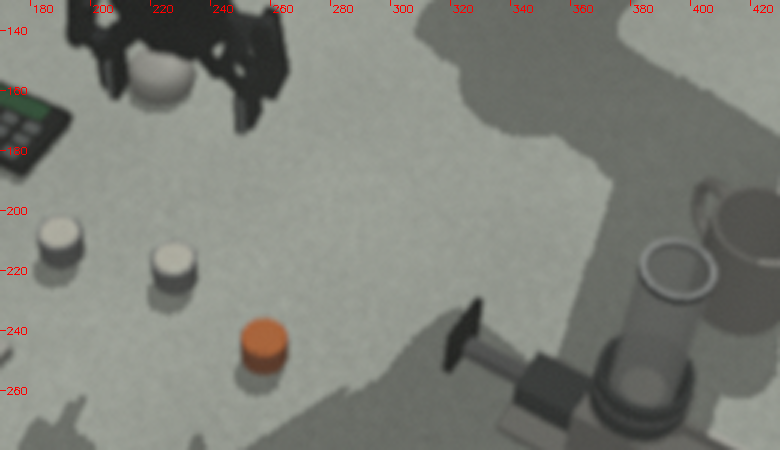

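View pics/t20.png

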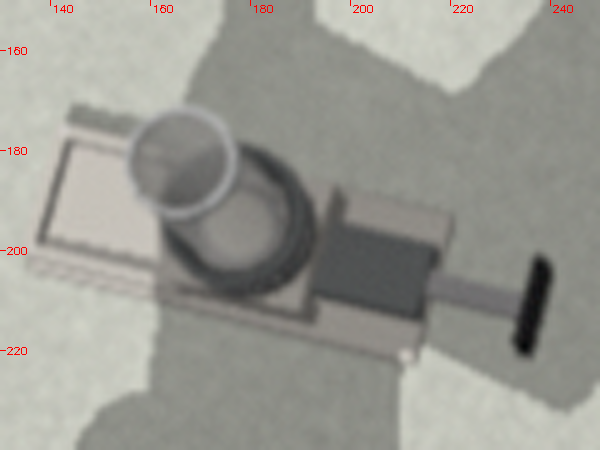

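>>> apply_moves --targets '[[[0,20,8],0,1],[[0.5,50,16],0,1],[[0.5,95,16],0,1],[[0.5,135,16],0,1],[[0.5,160,16],0,1],[[0.5,170,16],0,1],[[0.5,174,16],0,1],[[0.5,174,16],0,1]]'

```text
time: 26.9
position: [0.5298, -0.19, 0.0246]
orientation: [-1.571, 0.001, -3.141]
wrist_force: [0.2, -0.5, -0.3]
finger_gap: 0.0855
```

>>> apply_moves --targets '[[[0,0,0],0,1],[[0,0,0],0,1],[[0,0,0],0,1],[[0,0,0],0,1],[[0,0,0],0,1],[[0,0,0],0,1],[[0,0,0],0,1],[[0,0,0],0,1]]'

```text
time: 27.7
position: [0.5292, -0.1902, 0.0241]
orientation: [-1.571, -0.0, 3.141]
wrist_force: [-0.7, -1.0, 0.9]
finger_gap: 0.0854
```

```bash
python3 - <<'E'
from h import *
go(.528,-.192,.022)
grab("scene","s21",(180,150,280,250),6)
E
```

```text
pos [ 0.5292 -0.1902  0.0241] rpy [-1.571 -0.     3.141] gap 0.0854 F [-0.7 -1.   0.9] t 27.7 -> shift [1.2 2.1 1.8] turn 0
```

View pics/s21.png

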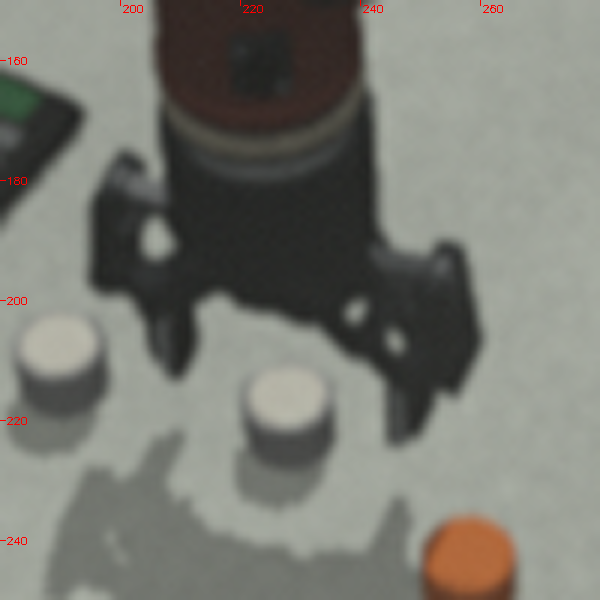

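>>> apply_moves --targets '[[[1,2,2],0,1],[[1,2,2],0,1],[[1,2,2],0,0.3],[[1,2,2],0,0.3],[[1,2,2],0,0.3],[[1,2,2],0,0.3],[[1,2,2],0,0.3],[[1,2,2],0,0.3]]'

```text
time: 28.55
position: [0.5287, -0.1923, 0.0225]
orientation: [-1.57, 0.001, 3.141]
wrist_force: [-0.3, -0.3, 1.7]
finger_gap: 0.0345
```

>>> apply_moves --targets '[[[0,-40,0],0,0.3],[[0,-85,0],0,0.3],[[0,-135,0],0,0.3],[[0,-180,-10],0,0.3],[[-5,-220,-40],0,0.3],[[-9,-255,-80],0,0.3],[[-13,-260,-125],0,0.3],[[-17,-260,-172],0,0.3]]'

```text
time: 29.35
position: [0.5466, -0.0191, 0.2853]
orientation: [-1.57, 0.006, 3.14]
wrist_force: [0.2, 0.2, -0.1]
finger_gap: 0.0347
```

```bash
python3 - <<'E'
from h import *
go(.5592,.1676,.252)
E
```

```text
pos [ 0.5466 -0.0191  0.2853] rpy [-1.57   0.006  3.14 ] gap 0.0347 F [ 0.2  0.2 -0.1] t 29.35 -> shift [ -12.1   33.2 -186.7] turn 0
```

>>> apply_moves --targets '[[[-4,0,-45],0,0.3],[[-8,0,-92],0,0.3],[[-11,0,-138],0,0.3],[[-13,0,-175],0,0.3],[[-13,8,-189],0,0.3],[[-13,24,-189],0,0.3],[[-13,34,-189],0,0.3],[[-13,34,-189],0,0.3]]'

```text
time: 30.15
position: [0.5564, 0.1668, 0.2444]
orientation: [-1.569, -0.007, 3.14]
wrist_force: [-0.4, -0.2, -0.8]
finger_gap: 0.0344
```

>>> apply_moves --targets '[[[0,0,0],0,0.3],[[0,0,0],0,0.3],[[0,0,0],0,0.3],[[0,0,0],0,0.3],[[0,0,0],0,0.3],[[0,0,0],0,0.3],[[0,0,0],0,0.3],[[0,0,0],0,0.3]]'

```text
time: 30.95
position: [0.5583, 0.1689, 0.2482]
orientation: [-1.571, -0.0, -3.142]
wrist_force: [0.5, 0.2, 0.4]
finger_gap: 0.0344
```

```bash
python3 - <<'E'
from h import *
go(.5592,.1676,.227)
grab("scene","s22",(345,160,445,260),6)
E
```

```text
pos [0.5583 0.1689 0.2482] rpy [-1.571 -0.    -3.142] gap 0.0344 F [0.5 0.2 0.4] t 30.95 -> shift [-0.9 21.2  1.3] turn 0
```

View pics/s22.png

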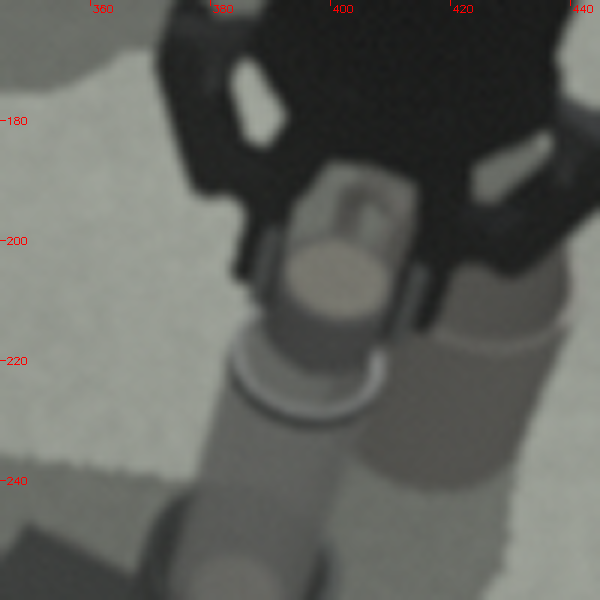

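>>> apply_moves --targets '[[[-1,0,1.5],0,0.3],[[-1,5,1.5],0,0.3],[[-1,10,1.5],0,0.3],[[-1,14,1.5],0,0.3],[[-1,18,1.5],0,0.3],[[-1,21,1.5],0,0.3],[[-1,21,1.5],0,0.3],[[-1,21,1.5],0,0.3]]'

```text
time: 31.8
position: [0.5594, 0.1673, 0.2271]
orientation: [-1.571, -0.0, 3.141]
wrist_force: [1.3, 0.5, -0.5]
finger_gap: 0.0346
```

```bash
python3 - <<'E'
from h import *
go(.5592,.1676,.227)
grab("scene","s23",(345,160,445,260),6)
E
```

```text
pos [0.5594 0.1673 0.2271] rpy [-1.571 -0.     3.141] gap 0.0346 F [ 1.3  0.5 -0.5] t 31.8 -> shift [ 0.2  0.1 -0.3] turn 0
```

View pics/s23.png

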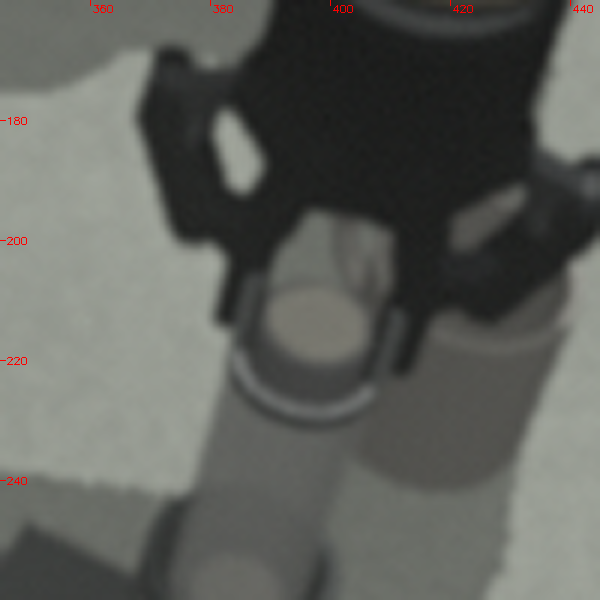

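Inside. Release, then over to C (0.535, -0.285).

>>> apply_moves --targets '[[[0,0,0],0,0.8],[[0,0,0],0,0.8],[[0,0,0],0,0.8],[[0,0,0],0,0.8],[[0,-20,0],0,0.8],[[0,-50,0],0,0.8],[[0,-55,0],0,0.8],[[0,-55,0],0,0.8]]'

```text
time: 32.65
position: [0.5603, 0.1675, 0.2838]
orientation: [-1.571, 0.004, 3.141]
wrist_force: [-0.4, 0.8, 0.2]
finger_gap: 0.0685
```

>>> apply_moves --targets '[[[2,0,30],0,1],[[5,0,76],0,1],[[8,0,125],0,1],[[11,0,174],0,1],[[14,0,223],0,1],[[17,0,272],0,1],[[20,0,321],0,1],[[23,20,368],0,1]]'

```text
time: 33.45
position: [0.5369, -0.2023, 0.2638]
orientation: [-1.569, 0.004, 3.141]
wrist_force: [0.5, 0.2, 0.2]
finger_gap: 0.0854
```

```bash
python3 - <<'E'
from h import *
go(.535,-.2855,.1)
grab("scene","s24",(170,130,430,280),3);
E
```

```text
pos [ 0.5369 -0.2023  0.2638] rpy [-1.569  0.004  3.141] gap 0.0854 F [0.5 0.2 0.2] t 33.45 -> shift [  2.5 163.9  82.9] turn 0
```

View pics/s24.png

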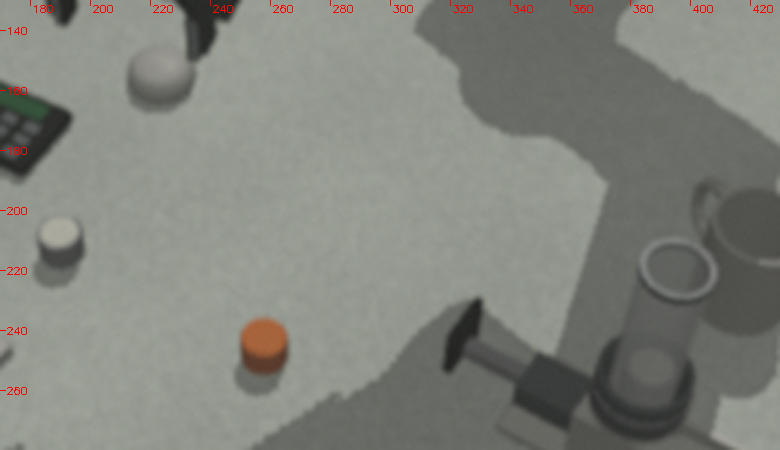

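```bash
python3 - <<'E'
from h import *
print(ray("top",404,200,.044),ray("top",404,200,.0),ray("top",406,212,.02), ray("top",394,240,.014))
go(.535,-.2850,.022)
E
```

```text
[ 0.55705137 -0.36021166  0.044     ] [ 0.56473923 -0.37189966  0.        ] [ 0.53189182 -0.37051109  0.02      ] [ 0.46459163 -0.34063702  0.014     ]
pos [ 0.5335 -0.2081  0.258 ] rpy [-1.566 -0.005  3.136] gap 0.0853 F [-0.9 -4.  -3.3] t 33.5 -> shift [ -3.  236.4  75.7] turn 0
```

>>> apply_moves --targets '[[[1,0,30],0,0.85],[[2,15,65],0,0.85],[[2,50,84],0,0.85],[[2,95,84],0,0.85],[[2,140,84],0,0.85],[[2,180,84],0,0.85],[[2,200,84],0,0.85],[[2,200,84],0,0.85]]'

```text
time: 34.3
position: [0.5295, -0.2802, 0.0561]
orientation: [-1.578, -0.011, 3.141]
wrist_force: [-1.0, -0.1, -0.2]
finger_gap: 0.0725
```

>>> apply_moves --targets '[[[0,0,0],0,0.85],[[0,0,0],0,0.85],[[0,0,0],0,0.85],[[0,0,0],0,0.85],[[0,0,0],0,0.85],[[0,0,0],0,0.85],[[0,0,0],0,0.85],[[0,0,0],0,0.85]]'

```text
time: 35.1
position: [0.5343, -0.2836, 0.0626]
orientation: [-1.571, -0.0, 3.141]
wrist_force: [-0.1, -0.7, 0.6]
finger_gap: 0.0725
```

```bash
python3 - <<'E'
from h import *
go(.535,-.2852,.022)
grab("scene","s25",(130,130,250,240),5)
E
```

```text
pos [ 0.5343 -0.2836  0.0626] rpy [-1.571 -0.     3.141] gap 0.0725 F [-0.1 -0.7  0.6] t 35.1 -> shift [-0.7 40.6  1.6] turn 0
```

View pics/s25.png

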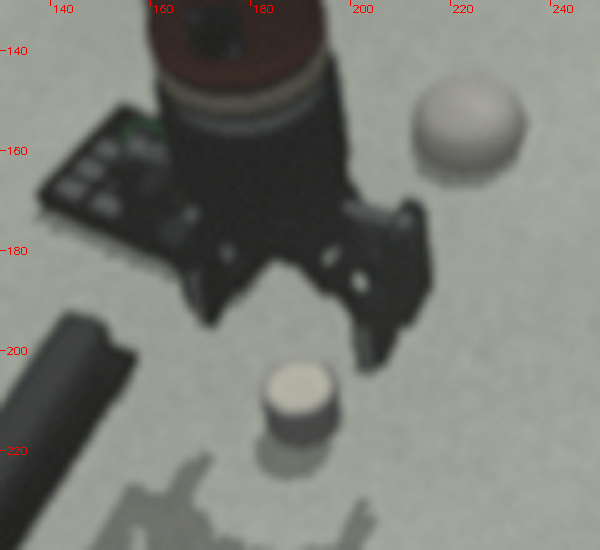

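>>> apply_moves --targets '[[[-0.5,15,1.5],0,0.85],[[-0.5,30,1.5],0,0.85],[[-0.5,38,1.5],0,0.85],[[-0.5,40,1.5],0,0.85],[[-0.5,40,1.5],0,0.85],[[-0.5,40,1.5],0,0.85],[[-0.5,40,1.5],0,0.3],[[-0.5,40,1.5],0,0.3]]'

```text
time: 35.95
position: [0.5353, -0.2854, 0.0233]
orientation: [-1.57, 0.001, 3.141]
wrist_force: [0.1, -1.3, -0.1]
finger_gap: 0.0447
```

>>> apply_moves --targets '[[[0,0,0],0,0.3],[[0,0,0],0,0.3],[[0,0,0],0,0.3],[[0,0,0],0,0.3],[[0,-20,0],0,0.3],[[0,-50,0],0,0.3],[[0,-50,0],0,0.3],[[0,-50,0],0,0.3]]'

```text
time: 36.75
position: [0.535, -0.2853, 0.0729]
orientation: [-1.57, 0.001, 3.141]
wrist_force: [0.4, 0.6, 0.3]
finger_gap: 0.0341
```

```bash
python3 - <<'E'
from h import *
go(.5592,.1676,.252)
grab("scene","s26",(130,130,250,240),5)
E
```

```text
pos [ 0.535  -0.2853  0.0729] rpy [-1.570e+00  1.000e-03  3.141e+00] gap 0.0341 F [0.4 0.6 0.3] t 36.75 -> shift [ -24.2 -179.4 -452.8] turn 0
```

View pics/s26.png

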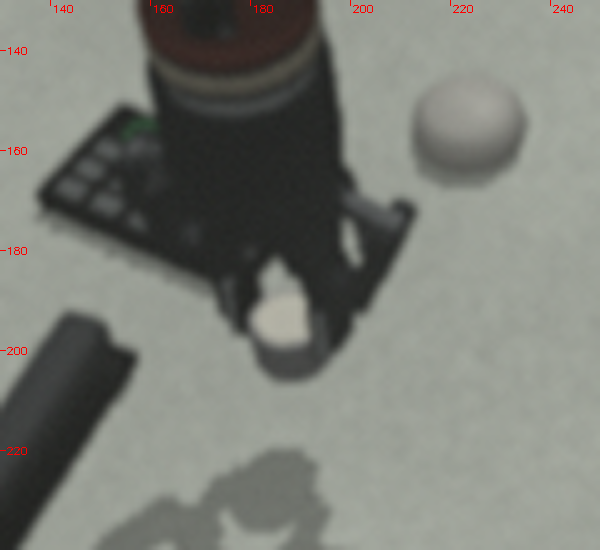

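>>> apply_moves --targets '[[[0,-48,0],0,0.3],[[0,-96,0],0,0.3],[[-1,-140,-12],0,0.3],[[-3,-180,-40],0,0.3],[[-5,-208,-80],0,0.3],[[-8,-212,-128],0,0.3],[[-10,-212,-176],0,0.3],[[-13,-212,-224],0,0.3]]'

```text
time: 37.6
position: [0.5469, -0.0593, 0.283]
orientation: [-1.571, -0.002, 3.141]
wrist_force: [0.9, -0.1, -1.0]
finger_gap: 0.0345
```

>>> apply_moves --targets '[[[-3,0,-48],0,0.3],[[-5,0,-96],0,0.3],[[-7,0,-144],0,0.3],[[-9,0,-185],0,0.3],[[-11,0,-215],0,0.3],[[-11,0,-229],0,0.3],[[-11,0,-229],0,0.3],[[-11,0,-229],0,0.3]]'

```text
time: 38.4
position: [0.5586, 0.1668, 0.2835]
orientation: [-1.569, -0.002, 3.141]
wrist_force: [1.1, 0.3, -0.6]
finger_gap: 0.0344
```

```bash
python3 - <<'E'
from h import *
go(.5592,.1676,.25)
grab("scene","s27",(345,160,445,260),6)
E
```

```text
pos [0.5586 0.1668 0.2835] rpy [-1.569e+00 -2.000e-03  3.141e+00] gap 0.0344 F [ 1.1  0.3 -0.6] t 38.4 -> shift [-0.7 33.5 -0.8] turn 0
```

View pics/s27.png

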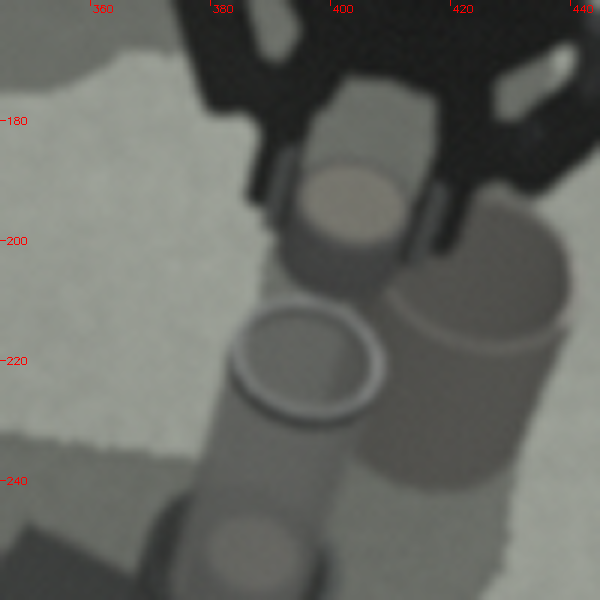

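>>> apply_moves --targets '[[[-0.5,8,-0.5],0,0.3],[[-0.5,18,-0.5],0,0.3],[[-0.5,28,-0.5],0,0.3],[[-0.5,34,-0.5],0,0.3],[[-0.5,34,-0.5],0,0.3],[[-0.5,34,-0.5],0,0.3],[[-0.5,34,-0.5],0,0.3],[[-0.5,34,-0.5],0,0.3]]'

```text
time: 39.25
position: [0.5598, 0.1685, 0.2514]
orientation: [-1.571, 0.001, 3.142]
wrist_force: [0.1, -0.5, -0.1]
finger_gap: 0.0346
```

```bash
python3 - <<'E'
from h import *
go(.5592,.1676,.227)
print(ray("scene",403.5,193.5,.2895))
E
```

```text
pos [0.5598 0.1685 0.2514] rpy [-1.571e+00  1.000e-03  3.142e+00] gap 0.0346 F [ 0.1 -0.5 -0.1] t 39.25 -> shift [ 0.7 24.4  0.9] turn 0
[0.56042903 0.16731748 0.2895    ]
```

>>> apply_moves --targets '[[[1.5,0,1],0,0.3],[[1.5,5,1],0,0.3],[[1.5,10,1],0,0.3],[[1.5,14,1],0,0.3],[[1.5,18,1],0,0.3],[[1.5,22,1],0,0.3],[[1.5,24,1],0,0.3],[[1.5,24,1],0,0.3]]'

```text
time: 40.05
position: [0.5576, 0.1673, 0.226]
orientation: [-1.571, -0.001, 3.141]
wrist_force: [1.2, 0.3, 0.0]
finger_gap: 0.0343
```

```bash
python3 - <<'E'
from h import *
go(.5592,.1676,.227)
grab("scene","s28",(345,160,445,260),6)
E
```

```text
pos [0.5576 0.1673 0.226 ] rpy [-1.571e+00 -1.000e-03  3.141e+00] gap 0.0343 F [1.2 0.3 0. ] t 40.05 -> shift [-1.6 -1.  -0.3] turn 0
```

View pics/s28.png

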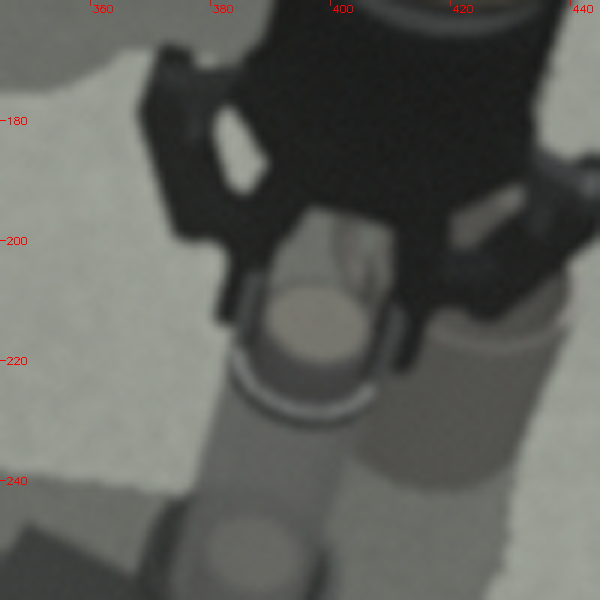

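>>> apply_moves --targets '[[[0,0,0],0,0.8],[[0,0,0],0,0.8],[[0,0,0],0,0.8],[[0,0,0],0,0.8],[[0,-20,0],0,0.8],[[0,-55,0],0,0.8],[[10,-58,40],0,0.8],[[20,-58,85],0,0.8]]'

```text
time: 40.9
position: [0.5391, 0.0826, 0.2872]
orientation: [-1.571, 0.005, -3.138]
wrist_force: [1.4, -1.8, 0.1]
finger_gap: 0.068
```

```bash
python3 - <<'E'
from h import *
go(.5163,-.0071,.285)
print(r.state()["q"])
t=cv2.imread("pics/top0.png")
a=ray("top",136,204,.006);b=ray("top",212,222,.006);print(a,b,np.arctan2(*(a-b)[:2]))
print(ray("top",179,0,.1))
grab("scene","s29",(310,190,440,290),6)
E
```

```text
pos [0.5391 0.0826 0.2872] rpy [-1.571  0.005 -3.138] gap 0.068 F [ 1.4 -1.8  0.1] t 40.9 -> shift [23.1  2.1 89.7] turn 0
[2.33840324e-02 6.95916672e-03 1.75298195e+00 6.70920582e-05
 1.37662217e+00 1.59092344e+00]
[0.54886877 0.28362121 0.006     ] [0.50628667 0.0970132  0.006     ] 0.22434870874707127
[1.03768353 0.18333194 0.1       ]
```

View pics/s29.png

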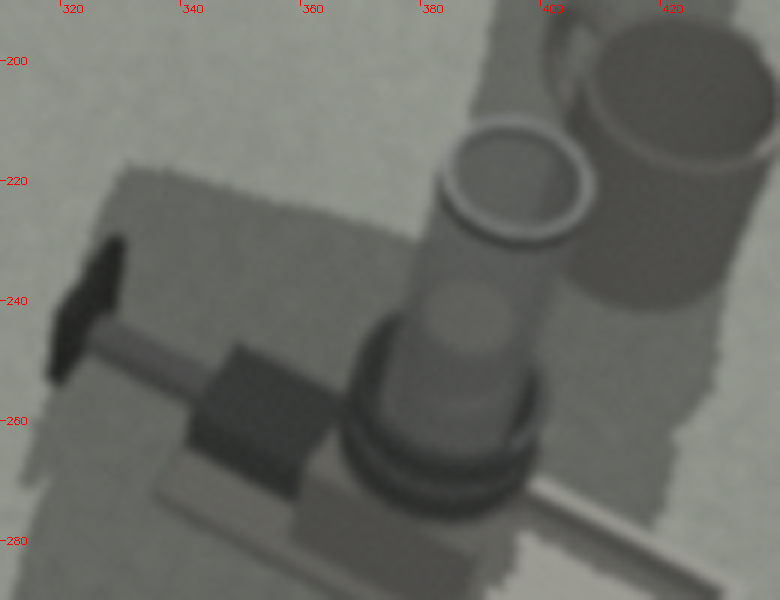

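>>> apply_moves --targets '[[[5,0,20],-0.14,0],[[10,0,40],-0.28,0],[[15,0,60],-0.42,0],[[20,0,80],-0.56,0],[[22,0,95],-0.7,0],[[22,0,95],-0.84,0],[[22,0,95],-0.98,0],[[22,0,95],-1.12,0]]'

```text
time: 41.75
position: [0.5158, -0.0128, 0.2846]
orientation: [-1.571, 0.0, -2.017]
wrist_force: [0.6, 0.5, -0.1]
finger_gap: -0.0001
```

```bash
python3 - <<'E'
from h import *
go(.517,-.0123,.030,-1.806)
print(proj("scene",[(.56,.1675,.138)]))
grab("top","t30",(130,150,250,240),5)
E
```

```text
pos [ 0.5158 -0.0128  0.2846] rpy [-1.571  0.    -2.017] gap -0.0001 F [ 0.6  0.5 -0.1] t 41.75 -> shift [ -0.9 254.6   0.8] turn -0.211
[[388.10745642 243.05410543]]
```

View pics/t30.png

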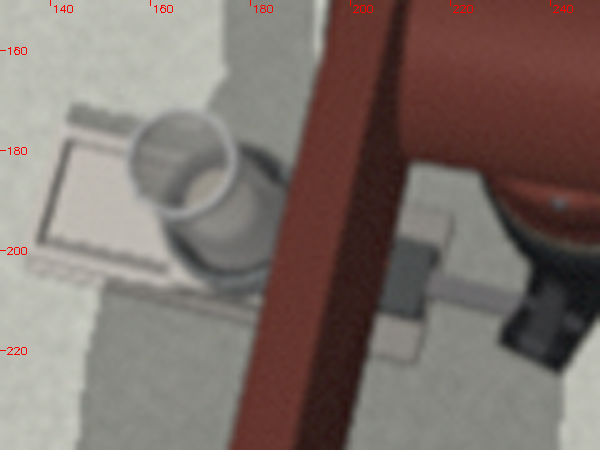

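>>> apply_moves --targets '[[[-0.5,0,0],-0.1,0],[[-1,20,0.5],-0.21,0],[[-1,60,0.5],-0.21,0],[[-1,105,0.5],-0.21,0],[[-1,150,0.5],-0.21,0],[[-1,170,0.5],-0.21,0],[[-1,170,0.5],-0.21,0],[[-1,170,0.5],-0.21,0]]'

```text
time: 42.6
position: [0.5171, -0.0119, 0.115]
orientation: [-1.571, 0.0, -1.813]
wrist_force: [0.2, 0.9, 1.1]
finger_gap: 0.0003
```

```bash
python3 - <<'E'
from h import *
go(.517,-.0123,.030,-1.806)
a=grab("top","t31");b=grab("scene","s31",(230,80,430,280),3)
E
```

```text
pos [ 0.5171 -0.0119  0.115 ] rpy [-1.571  0.    -1.813] gap 0.0003 F [0.2 0.9 1.1] t 42.6 -> shift [ 0.4 85.  -0. ] turn -0.007
```

View pics/t31.png

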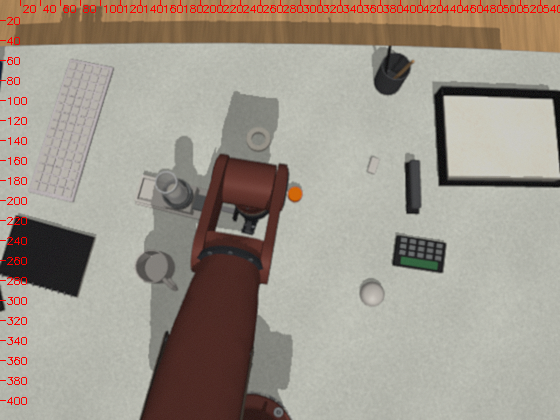

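View pics/s31.png

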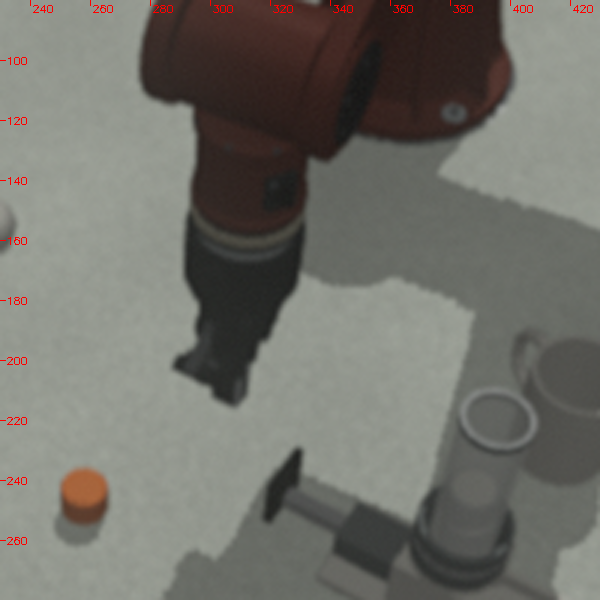

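```bash
python3 - <<'E'
from h import *
def rp(n,u,v,axis,val):
    a=ray(n,u,v,0);b=ray(n,u,v,1.0-.2);d=b-a;return a+d*(val-a[axis])/d[axis]
for p in((338,133),(355,95),(312,82),(277,90)):
    for y in(.04,.06,.08):print(p,y,rp("scene",*p,1,y).round(3))
    print("x.517",rp("scene",*p,0,.517).round(3))
for p in((198,250),(222,156),(287,167)):
  for z in(.25,.3,.35):print("top",p,z,ray("top",*p,z).round(3))
E
```

```text
(338, 133) 0.04 [0.565 0.04  0.395]
(338, 133) 0.06 [0.682 0.06  0.507]
(338, 133) 0.08 [0.799 0.08  0.618]
x.517 [0.517 0.032 0.35 ]
(355, 95) 0.04 [0.445 0.04  0.38 ]
(355, 95) 0.06 [0.584 0.06  0.494]
(355, 95) 0.08 [0.724 0.08  0.608]
x.517 [0.517 0.05  0.439]
(312, 82) 0.04 [0.765 0.04  0.646]
(312, 82) 0.06 [0.845 0.06  0.711]
(312, 82) 0.08 [0.925 0.08  0.775]
x.517 [ 0.517 -0.022  0.445]
(277, 90) 0.04 [0.876 0.04  0.721]
(277, 90) 0.06 [0.936 0.06  0.771]
(277, 90) 0.08 [0.995 0.08  0.822]
x.517 [ 0.517 -0.082  0.412]
top (198, 250) 0.25 [0.421 0.093 0.25 ]
top (198, 250) 0.3 [0.418 0.086 0.3  ]
top (198, 250) 0.35 [0.414 0.079 0.35 ]
top (222, 156) 0.25 [0.606 0.052 0.25 ]
top (222, 156) 0.3 [0.593 0.046 0.3  ]
top (222, 156) 0.35 [0.58  0.041 0.35 ]
top (287, 167) 0.25 [ 0.585 -0.076  0.25 ]
top (287, 167) 0.3 [ 0.573 -0.075  0.3  ]
top (287, 167) 0.35 [ 0.561 -0.073  0.35 ]
```

>>> apply_moves --targets '[[[0,20,0],0,0],[[0,40,0],0,0],[[0,60,0],0,0],[[0,78,0],0,0],[[0,84,0],0,0],[[0,84,0],0,0],[[0,84,0],0,0],[[0,84,0],0,0]]'

```text
time: 43.5
position: [0.5183, -0.0122, 0.0323]
orientation: [-1.568, 0.0, -1.812]
wrist_force: [0.4, -0.3, 0.7]
finger_gap: 0.0002
```

```bash
python3 - <<'E'
from h import *
go(.5393,.0809,.030,-1.806)
b=grab("scene","s32",(270,150,410,280),5)
E
```

```text
pos [ 0.5183 -0.0122  0.0323] rpy [-1.568  0.    -1.812] gap 0.0002 F [ 0.4 -0.3  0.7] t 43.5 -> shift [-95.4   2.3  -1.8] turn -0.006
```

View pics/s32.png

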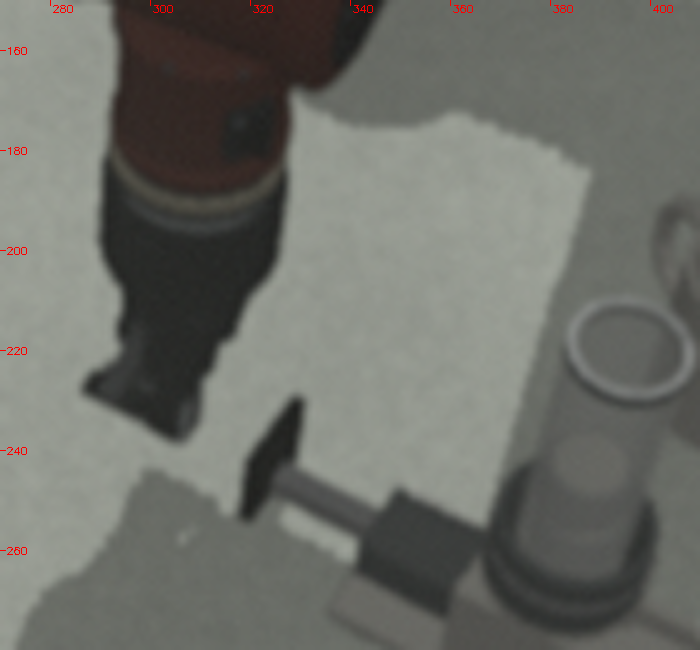

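>>> apply_moves --targets '[[[-12,0,-0.5],0,0],[[-24,0,-0.5],0,0],[[-33,0,-0.5],0,0],[[-39,0,-0.5],0,0],[[-45,0,-1],0,0],[[-51,0,-1],0,0],[[-57,0,-1],0,0],[[-63,0,-1],0,0]]'

```text
time: 44.35
position: [0.5312, 0.0496, 0.0308]
orientation: [-1.57, -0.0, -1.812]
wrist_force: [0.8, -3.7, 2.2]
finger_gap: -0.0001
```

```bash
python3 - <<'E'
from h import *
go(.5393,.0809,.030,-1.806)
b=grab("scene","s33",(290,170,440,310),5)
E
```

```text
pos [0.5312 0.0496 0.0308] rpy [-1.57  -0.    -1.812] gap -0.0001 F [ 0.8 -3.7  2.2] t 44.35 -> shift [-32.3   0.8   0.4] turn -0.006
```

View pics/s33.png

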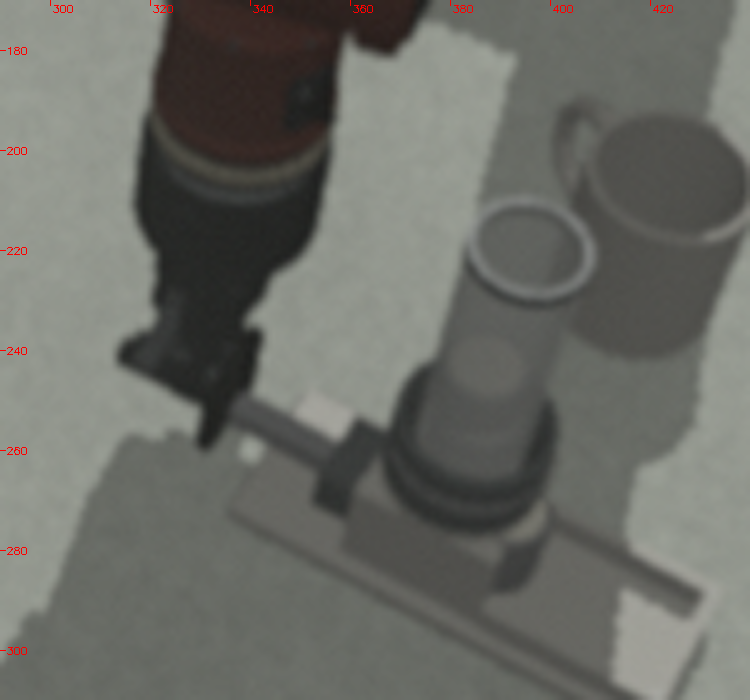

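>>> apply_moves --targets '[[[-4,0,0],0,0],[[-8,0,0],0,0],[[-12,0,0],0,0],[[-16,0,0],0,0],[[-19,0,0],0,0],[[-22,0,0],0,0],[[-24,0,0],0,0],[[-24,0,0],0,0]]'

```text
time: 45.2
position: [0.5361, 0.0704, 0.0308]
orientation: [-1.571, -0.005, -1.81]
wrist_force: [-0.5, -12.3, 4.7]
finger_gap: -0.0001
```

```bash
python3 - <<'E'
from h import *
go(.5393,.0809,.030,-1.806)
s=r.state()["position"];print(np.hypot(.56-s[0],.1675-s[1]))
b=grab("scene","s34",(290,170,440,310),5)
E
```

```text
pos [0.5361 0.0704 0.0308] rpy [-1.571 -0.005 -1.81 ] gap -0.0001 F [ -0.5 -12.3   4.7] t 45.2 -> shift [-11.    0.7   0.6] turn -0.004
0.10001410660826168
```

View pics/s34.png

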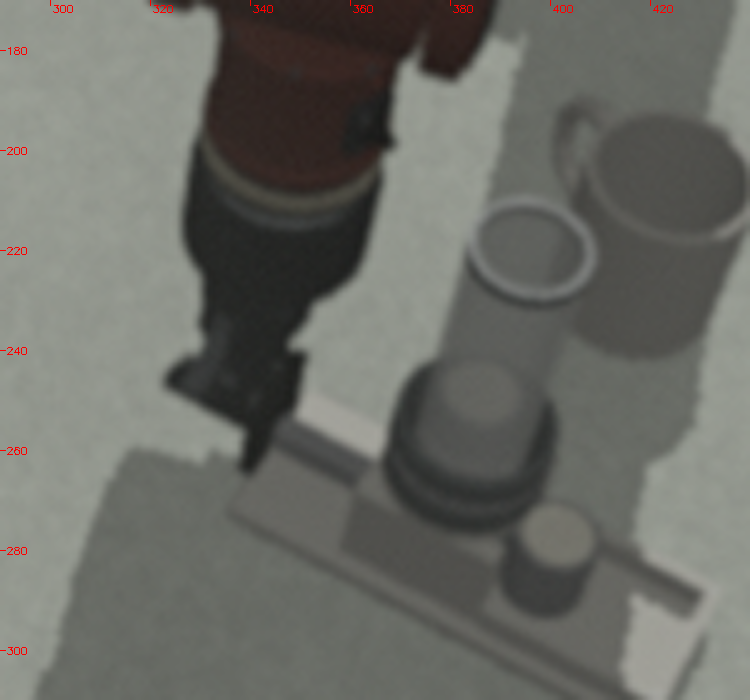

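>>> apply_moves --targets '[[[-1,0,0],0,0],[[-2,0,0],0,0],[[-3,0,0],0,0],[[-3,0,0],0,0],[[-3,0,0],0,0],[[-3,0,0],0,0],[[-3,0,0],0,0],[[-3,0,0],0,0]]'

```text
time: 46.05
position: [0.5362, 0.0705, 0.0308]
orientation: [-1.572, -0.01, -1.809]
wrist_force: [-3.6, -21.4, 7.0]
finger_gap: 0.0001
```

```bash
python3 - <<'E'
from h import *
go(.5393,.0809,.030,-1.806)
s=r.state()["position"];print(np.hypot(.56-s[0],.1675-s[1]))
p=ray("scene",401,277,.054);d=p[:2]-[.56,.1675];u=np.array([.233,.972]);print(p,d@u,d@[u[1],-u[0]])
E
```

```text
pos [0.5362 0.0705 0.0308] rpy [-1.572 -0.01  -1.809] gap 0.0001 F [ -3.6 -21.4   7. ] t 46.05 -> shift [-10.8   0.7   0.6] turn -0.003
0.09987001151151671
[0.57203615 0.21182671 0.054     ] 0.045889985847158705 0.0013710184979804363
```

>>> apply_moves --targets '[[[8,0,0],0,0],[[16,0,0],0,0],[[26,0,0],0,0],[[36,0,0],0,0],[[48,0,0],0,0],[[62,0,0],0,0],[[82,0,0],0,0],[[110,0,0],0,0]]'

```text
time: 46.85
position: [0.5104, -0.0314, 0.0305]
orientation: [-1.571, 0.001, -1.811]
wrist_force: [0.2, 0.2, 0.4]
finger_gap: -0.0004
```

>>> apply_moves --targets '[[[10,-20,0],0,0],[[20,-60,0],0,0],[[40,-105,0],0,0],[[60,-150,0],0,0],[[90,-170,0],0,0],[[130,-180,0],0,0],[[130,-180,0],0,0],[[130,-180,0],0,0]]'

```text
time: 47.65
position: [0.4794, -0.158, 0.2106]
orientation: [-1.571, 0.001, -1.814]
wrist_force: [0.5, 1.0, -0.1]
finger_gap: 0.0
```

```bash
python3 - <<'E'
from h import *
go(.5393,.0809,.030,-1.806)
grab("scene","s35",(290,170,440,310),5);grab("top","t35",(120,140,260,240),5)
E
```

```text
pos [ 0.4794 -0.158   0.2106] rpy [-1.571e+00  1.000e-03 -1.814e+00] gap 0.0 F [ 0.5  1.  -0.1] t 47.65 -> shift [-246.   180.9    0.5] turn -0.008
```

View pics/s35.png

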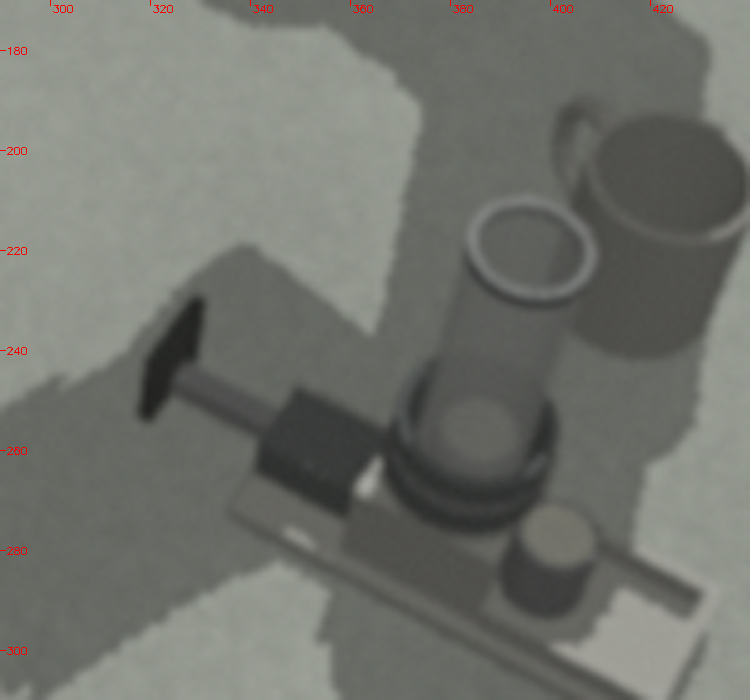

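View pics/t35.png

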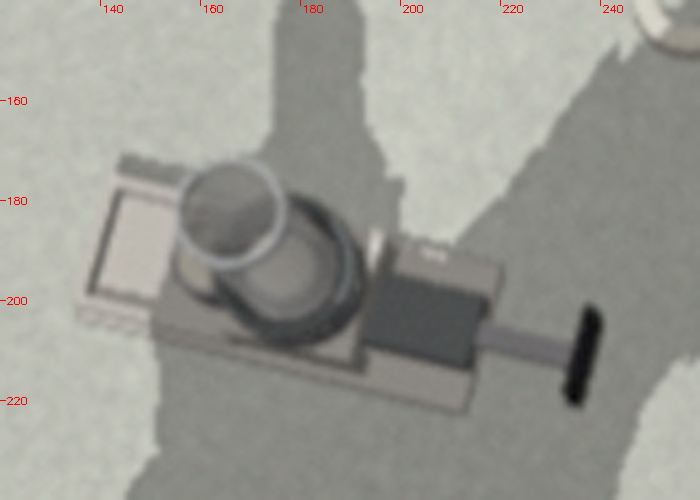

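```bash
python3 - <<'E'
from h import *
print(proj("scene",[(.56,.1675,.096)]))
print(tri((396.2,219.0),(166.0,182.3)))
grab("scene","s36")
E
```

```text
[[384.41668228 254.88042474]]
(array([0.55955732, 0.16784833, 0.21555905]), array([9.7246345e-07]))
```

View pics/s36.png

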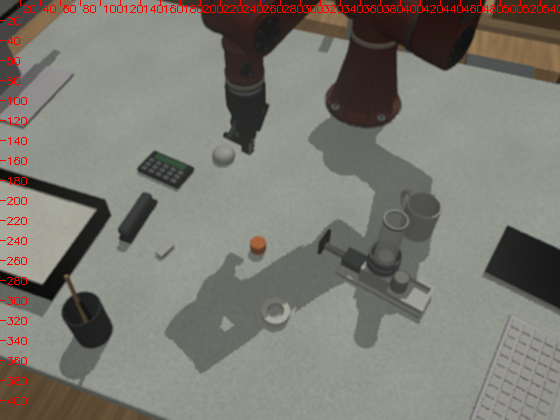

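```bash
python3 -c "
from cell import r
print(r.hand_in(), r.state()['time'])"
```

```text
the job is handed in; nothing more can be done
the job is handed in; nothing more can be done
```

I finished the sequence and handed the job in at about 48 s of the 210 s allowed; no verdict was reported.

**What I did:**
- **Tube:** I pushed it down through the seal until it stopped moving at about 33 N.
- **Capsules:** I dropped the tall capsule first, then the three short ones that were on the desk.
- **Plunger:** I pressed it to its hard stop and backed off so it sprang out.

**Last checks:**
- **Tube:** two-view measurement puts its top rim at z = 0.2156 m (0.216 expected when home), centred at (0.560, 0.168).
- **Capsules loaded:** before the press, the top of the stack matched the 138 mm expected for the tall capsule and three shorts.
- **Plunger:** it showed no further travel as the force rose to 21 N, with the tool 100 mm from the axis, as expected for full travel. It now appears back at its rest position in the images.
- **After the press:** the short stack dropped to about 96 mm as expected, agreeing within about 2 pixels.
- **Tall capsule:** it stands in the tray about 46 mm from the axis, above the 36 mm minimum by 10 mm.
- **Everything else:** the other things on the desk look unmoved and the gripper is clear of everything.

**Disagreements:** Before insertion the two cameras put the collar about 6 mm apart in x. I settled its position from the forces while inserting the tube. Two estimates of the base's turn (0.224 and 0.245 rad) also differed slightly, so I used 0.235.

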